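# Pry open the stamp case and lock its lid back

## Task

Open the wooden stamp case for the clay class: its lid has no handle, so lever it up with the palette knife's blade in the slot under the lid, keeping your fingers off the lid until it is up. Then swing the lid fully back, and after that turn the collar on the hinge until its wing stands straight up beside the locked mark. Leave the knife lying flat on the white board, its handle well on the board, and do not disturb the brush or the other things.

Things in the scene. Friction and masses are not known exactly. Their poses are not given: they have to be found in the camera images.
- case: dark wooden case fixed to the table, 120 mm (x) by 180 (y) by 80 high without the lid. Origin: centre of its underside; x points from the slotted front to the hinge at the back, z up; the front faces roughly -y world. Stamps inside, up to 48 mm tall. Outside its -y end the hinge pin carries the collar and ends in a steel bracket with an upright fin
- pry_slot (a point): middle of the slot's mouth in the case's front face: a gap 60 mm wide (case y) and 7 mm high (73 to 80 mm above the table) between the front wall's lowered rim and the lid's underside, too thin for fingers; the blade goes in along the case's +x, free space behind the 8 mm wall. The lid's front edge is flush with the case's front
- lid (a joint): pale plywood lid 120 x 180 x 8 mm, 140 g, steel strip on top over the slot, underside 80 mm above the table when shut: rad, 0 shut (starts 0 to 0.02), grows as the front edge rises, stop at 1.75 (leaning a little back past upright). A stiff hinge: it stays where it is left; about 3 N upward at the front edge moves it
- lid_lip (a point): middle of the lower front edge of the lid, moves with it; 120 mm from the hinge axis
- hinge_axis (a point): point on the lid's hinge axis (the case's y direction), mid-width, at the back top edge of the case, 84 mm above the table
- collar (a joint): steel collar, 40 mm diameter, 22 long, captive on the hinge pin, with a flat wing (8 thick, 22 wide along the pin) reaching 55 mm from the axis: rad, 0 = wing level, pointing to the case's front (-x), 1.571 = straight up = locked; starts 0.5 to 0.85, stop at 2.3. Turns on the lid's axis in the same sense; about 1.5 N at the wing's end turns it; stays where left; does not move the lid
- collar_centre (a point): centre of the collar on the pin's axis, 84 mm above the table, 50 mm beyond the lid's -y edge
- wing_tip (a point): middle of the wing's outer end, 55 mm from the axis, moves with the collar
- locked_mark (a point): top of the upright fin (8 x 8 mm, 105 to 142 mm above the table) on the bracket, 28 mm beyond the collar's centre along the case's -y; the locked wing stands in line with it
- knife: palette knife, 80 g: wooden handle 100 x 22 x 20 mm (high), then a stiff steel blade 26 wide, 2.5 thick, from 55 to 125 mm ahead of the origin, 10 mm above its underside. Origin: centre of the handle's underside; x along the blade to its tip, z up as it lies. Balance point about 10 mm ahead of the origin. Starts flat on the table, blade roughly to +y world
- blade_tip (a point): end of the blade, 125 mm ahead of the knife's origin and 10 mm above its underside
- board: white board fixed on the table, 220 mm (x) by 180 mm (y), 8 mm thick, on the robot's right; origin centre of its underside
- brush: flat brush: same wooden handle as the knife (100 x 22 x 20 mm) but a 14 mm thick black bristle block at its end; it lies beside the knife, either of the two may lie nearer the robot; leave it. Origin: centre of the handle's underside, x towards the bristles
- tub: clear open cup, 70 mm wide, 50 high; origin centre of underside; leave it
- cutter: thin metal ring cutter 60 mm wide, 22 high; origin centre of underside; leave it
- stamp: small wooden cylinder 36 mm wide, 35 high; origin centre of underside; leave it
- pendant0: dark clay pendant, disc 56 mm wide, 6 thick, lying flat; origin centre of underside; leave it
- pendant1: dark clay pendant, disc 56 mm wide, 6 thick, lying flat; origin centre of underside; leave it
- pendant2: dark clay pendant, disc 56 mm wide, 6 thick, lying flat; origin centre of underside; leave it
There are look-alikes about, which are no part of the job. What is shaped like the knife but green or orange is not meant.

How it is judged:
On the way, in this order (a step that is already met when the one before it is completed fails the run):
1. the knife's blade, in contact under the lid, has levered it up (lid above 0.2 rad) (value of joint lid above 0.2 rad and contact force between knife and lid above 0.2 N), for 0.1 s.
2. the lid is swung fully back (above 1.5 rad) (value of joint lid above 1.5 rad), for 0.2 s.
3. with the lid back, the collar is turned until its wing is upright (1.40 to 1.74 rad) (value of joint lid above 1.5 rad and value of joint collar between 1.4 and 1.74 rad), for 0.2 s.
At the end, for the whole second after the job is handed in: The lid is back beyond 1.5 rad and still; the collar's wing is upright within 0.17 rad; the knife lies flat and still on the board (tilt under 0.15 rad), the middle of its handle within 90 mm (board x) and 70 mm (board y) of the board's centre (all of step 3 and velocity of joint lid below 0.05 rad/s and x of knife in the frame of board between -0.09 and 0.09 m and y of knife in the frame of board between -0.07 and 0.07 m and z of knife in the frame of board between 0.003 and 0.014 m and angle between knife's own z axis and vertical below 0.15 rad and linear speed of knife below 0.02 m/s); the robot touches nothing.
It fails at once if the fingers touch the lid while it is less than 0.15 rad open (value of joint lid below 0.15 rad and contact force between the fingers and lid above 1 N).
It fails at once if a bystander is moved more than 30 mm (distance of any of brush, pendant0, pendant1, pendant2, tub, cutter, stamp from where it was at the start of the episode above 0.03 m).
It also fails if it takes over 61 s, if anything falls off the work surface, if the arm or the gripper's body presses on something with over 40 N, if the wrist force passes 120 N, or if a joint passes its speed limit or range.

## Robot

A 6-joint arm with a two-finger parallel gripper is mounted at the origin on the work surface. World frame = base frame: x ahead of the robot, y to its left, z up, the work surface at z = 0. Lengths are in m, angles in rad, forces in N, time in s.
With the tool pointing down it reaches from about 0.35 to 0.775 m from the base axis. Payload 5.5 kg.
Tool frame: the origin (TCP) lies at the very end of the fingers, on their centre line; the grasp point (between the pads) lies 19 mm behind it; x points along the fingers, y is the direction in which the jaws open and shut, and the axes are right-handed (so a half turn about x gives the same grasp; the last joint's range is limited). The gripper opens to 85 mm and grips with 20 to 120 N. Pads are 22 mm wide; open, the fingers measure 114 mm over their backs; the gripper's body (76 mm by 85 mm) begins 54 mm behind the grasp point. The pads swing forward as they close: fully open they stand 13 mm farther back than shut.
Start: joints at [-1.469, 0.313, 0.046, 1.304, 0, 1.431], TCP at [0.138, -0.558, 0.201] pointing down, gripper open.
Joint ranges: [-2.76, 2.76], [-0.86, 1.69], [-1.03, 1.26], [-2.2, 2.34], [-1.47, 1.5], [-3.14, 3.14]. Speed limits (rad/s): [2.57, 2.57, 3.14, 3.14, 3.14, 3.14].

## Interface

Orientations are given as a unit quaternion [w, x, y, z].
In Python, from workcell import env gives the robot as it stands.
- The arm moves only by the tool servo_tool, never from a script. Its argument "increments" is a list of rows, each an object with "offset": the shift along the tool's x, y, z in cm, a list of three; "yaw": the turn about the tool's x in degrees. In form: [{"offset": [x, y, z], "yaw": yaw}, ...]. A call has exactly 8 rows; each row is the pose to reach, as a shift and turn from the pose commanded when the call began, along the tool's axes at that moment; what a row does not reach only later rows make up. A row lasts 1/10 s, in which the tool goes at most 50 mm and 8.59 degrees, less where a joint would pass 70% of its speed; a pose out of reach is approached as far as the arm can. A call with a gripper value outside its range is refused whole. "claw" is the opening, from 0 (shut) to 1 (fully open), set as the call begins (left out, the last holds). The fingers move at their own pace and stop on an object; "force" is the grip in N (left out, the last holds). Time passes only in rows, so rows that repeat a pose let the fingers close, or fill a call up. It gives the time, the measured TCP pose, the force and the opening at its end, in the units of the state.
- env.get_state(): the state, without advancing time (a new reading comes with each control period).
- env.read_camera(name): name is "side" or "top" or "wrist"; returns (picture, depth): 420x560x3 uint8, red, green, blue; 420x560 float32, m along the optical axis (not along the pixel's ray), 0 where there is no reading.
- env.camera_model(name): a dict with "vertical_fov" (degrees; the focal length in pixels is half the picture's height over the tangent of half this angle, whatever the lens; pixels are square), "cx", "cy" (the principal point, pixels), "D" ([k1, k2, p1, p2, k3] as OpenCV has them; the pictures are not rectified), "world_from_camera" (4x4, takes a point from camera to world coordinates). Camera axes: x right, y up, looking along -z (the intrinsics and any distortion apply to the point x, -y, -z); pixel columns grow to the right and rows downward; lengths in m; the calibration is good to about 2 mm. A picture is of the moment at which its call begins: read the wrist's pose just before it. camera_model takes no time and is no camera call; for the wrist camera it gives the pose at the moment of the call.
- env.hand_in(): hands the job in, once; it reports no verdict.
The state is a dict: "clock": time; "joint_pos": joint angles; "qvel": joint speeds; "tau": joint torques, N m; "tcp_pos": TCP position; "orientation": TCP orientation; "wrist_force": force on the tool from outside, world axes, zero at the start; "ft_torque": the same for the moment, N m; "finger_gap": finger opening in m.
Only numpy, scipy, OpenCV 4.12 (cv2) and the standard library are available. Lean on these libraries where they do the work, as an engineer would, in place of code of your own. Each camera call takes 0.05 s, during which the arm holds its last target.

## Working session

There is one attempt and no reset: what is moved stays moved. The work goes in short steps, Python scripts to look and compute and a tool call to move; the robot and the scene stay as the last step left them, time stands still between calls to the robot, and variables do not carry over. Pictures are saved under pics/ and viewed, and the job is handed in when it is done.

Besides the shell and the picture viewer there is one more tool, called as name(argument=value, ...) on one line, values as JSON. servo_tool: Moves the arm, as the interface text tells. Its arguments: {"type":"object","properties":{"increments":{"type":"array","items":{"type":"object","properties":{"offset":{"type":"array","items":{"type":"number"}},"yaw":{"type":"number"}}}},"claw":{"type":"number"},"force":{"type":"number"}},"required":["increments"]}

```bash
mkdir -p pics; ls; cat > h.py <<'E'
import numpy as np, cv2
from workcell import env
def snap(n,fn):
    m=env.camera_model(n); p,d=env.read_camera(n)
    cv2.imwrite('pics/'+fn+'.png',p[:,:,::-1]); np.savez('pics/'+fn+'.npz',p=p,d=d,**{k:np.array(v) for k,v in m.items()})
def load(fn): return np.load('pics/'+fn+'.npz')
def K(m):
    f=210/np.tan(np.radians(float(m['vertical_fov']))/2)
    return np.array([[f,0,float(m['cx'])],[0,f,float(m['cy'])],[0,0,1.]])
def ray(m,u,v):
    n=cv2.undistortPoints(np.array([[[u,v]]],float),K(m),np.array(m['D'],float))[0,0]
    T=m['world_from_camera']; return T[:3,3],T[:3,:3]@np.array([n[0],-n[1],-1.])
def atz(m,u,v,z):
    o,r=ray(m,u,v); return o+r*(z-o[2])/r[2]
def dep(m,u,v):
    o,r=ray(m,u,v); return o+r*float(m['d'][int(round(v)),int(round(u))])
def proj(m,P):
    T=m['world_from_camera']; c=np.linalg.inv(T)@np.append(P,1); c=c[:3]*[1,-1,-1]
    return cv2.projectPoints(c.reshape(1,1,3),np.zeros(3),np.zeros(3),K(m),np.array(m['D'],float))[0].ravel()
def cloud(m):
    H,W=m['d'].shape; uu,vv=np.meshgrid(np.arange(W),np.arange(H))
    n=cv2.undistortPoints(np.stack([uu,vv],-1).reshape(-1,1,2).astype(float),K(m),np.array(m['D'],float))[:,0]
    c=np.c_[n[:,0],-n[:,1],-np.ones(len(n))]*m['d'].reshape(-1,1)
    T=m['world_from_camera']; return (c@T[:3,:3].T+T[:3,3]).reshape(H,W,3)
def crop(fn,x0,y0,x1,y1,s,out):
    im=cv2.imread('pics/'+fn+'.png')[y0:y1,x0:x1]; cv2.imwrite('pics/'+out+'.png',cv2.resize(im,None,fx=s,fy=s,interpolation=cv2.INTER_CUBIC))
E
python3 - <<'E'
from h import *
for n in('top','side','wrist'): snap(n,n+'0')
np.set_printoptions(precision=4,suppress=True)
for n in('top','side'):
    m=load(n+'0');print(n,m['vertical_fov'],m['cx'],m['cy'],m['D'],m['world_from_camera'])
print(env.get_state())
E
```

```text
pics
top 44.66233627373869 276.83652718570175 208.23010207489796 [-0.1794  0.      0.      0.      0.    ] [[-0.0288  0.9887 -0.1472  0.2798]
 [-0.9996 -0.0291 -0.0001 -0.0149]
 [-0.0043  0.1471  0.9891  1.5296]
 [ 0.      0.      0.      1.    ]]
side 51.87062222221465 275.1949069280496 211.52123724734534 [0.0037 0.     0.     0.     0.    ] [[ 0.9231  0.2786 -0.2652  0.2222]
 [-0.3844  0.6941 -0.6087 -0.6133]
 [ 0.0145  0.6638  0.7478  0.8605]
 [ 0.      0.      0.      1.    ]]
{'clock': 0.15, 'joint_pos': array([-1.4686,  0.3138,  0.0453,  1.3036, -0.    ,  1.4312]), 'qvel': array([-0.0001, -0.002 ,  0.0035,  0.0009,  0.0014,  0.0007]), 'tau': array([  0.0009, -48.1066,  29.8816,   0.0139,  -0.0001,   0.    ]), 'tcp_pos': array([ 0.1376, -0.5579,  0.2001]), 'orientation': array([-0.0848, -0.7019, -0.0857,  0.7019]), 'wrist_force': array([ 0.0815, -0.495 ,  0.1121]), 'ft_torque': array([-0.0459, -0.0542,  0.0167]), 'finger_gap': 0.08554882547932909}
```

View pics/top0.png

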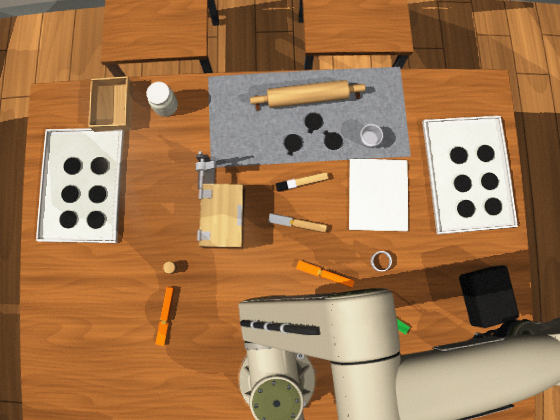

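View pics/side0.png

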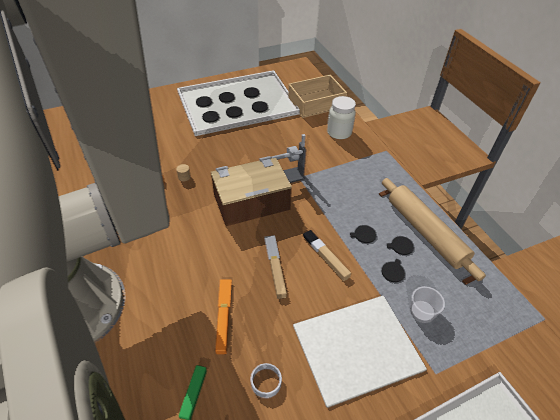

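View pics/wrist0.png

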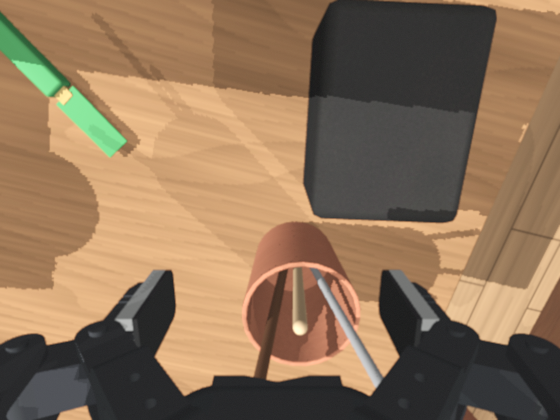

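```bash
python3 - <<'E'
from h import *
crop('top0',180,135,420,285,3.3,'top0c'); crop('side0',190,120,430,300,3.3,'side0c')
crop('top0',185,140,265,255,6,'top0case')
E
```

```text
(no output)
```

View pics/top0c.png

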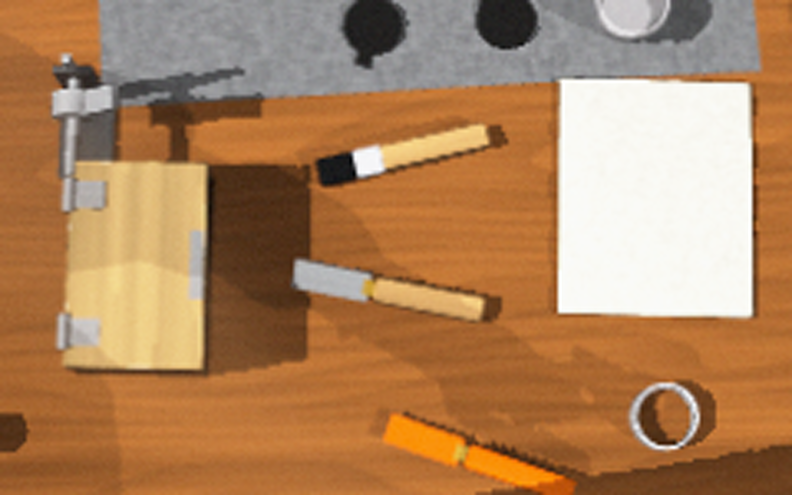

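View pics/side0c.png

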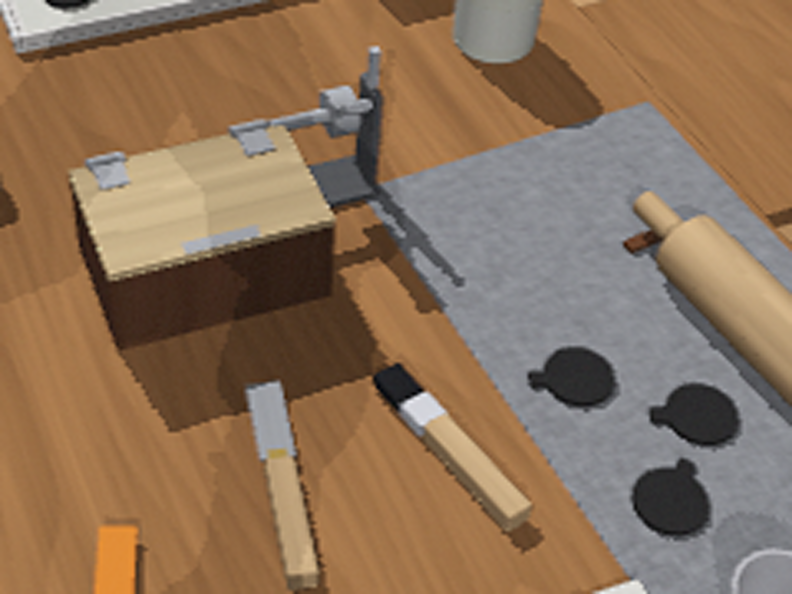

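View pics/top0case.png

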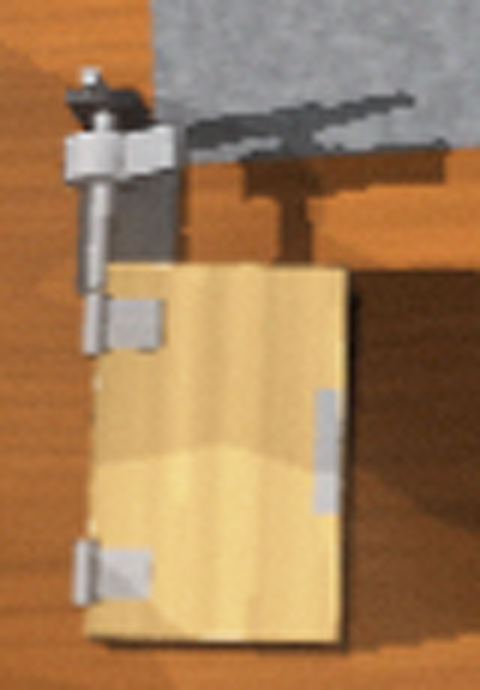

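```bash
python3 - <<'E'
from h import *
np.set_printoptions(precision=4,suppress=True)
m=load('top0')
def c6(x,y,z): return atz(m,(x+.5)/6+185-.5,(y+.5)/6+140-.5,z)
def c3(x,y,z): return atz(m,(x+.5)/3.3+180-.5,(y+.5)/3.3+135-.5,z)
C=[c6(*p,.088) for p in((348,266),(341,638),(87,635),(100,262))]
for c in C: print('lid',c)
print('size',[np.linalg.norm(C[i]-C[(i+1)%4]) for i in range(4)])
print('strip',c6(325,390,.09),c6(325,513,.09))
print('knife tip',c3(296,272,.0115),'blade/handle',c3(369,288,.015),'end',c3(487,307,.02))
print('collar top L',c6(65,155,.1),c6(175,150,.11),'fin',c6(92,75,.142))
print('board',[c3(*p,.008) for p in((559,79),(750,82),(752,317),(558,313))])
print('brush',c3(320,172,.017),c3(490,135,.02))
P=cloud(m)
for (u,v) in((270,217),(300,223),(320,227),(220,215),(205,163),(213,163),(380,195)): print(u,v,P[v,u])
m=load('side0')
def s3(x,y,z): return atz(m,(x+.5)/3.3+190-.5,(y+.5)/3.3+120-.5,z)
print('side knife tip',s3(264,386,.0115),'end',s3(304,578,.02), 'neck',s3(277,455,.015))
print('side lidcorners',s3(333,220,.088),s3(109,275,.088),s3(70,175,.088))
E
```

```text
lid [0.5679 0.0816 0.088 ]
lid [0.3896 0.0883 0.088 ]
lid [0.3942 0.2087 0.088 ]
lid [0.5736 0.2011 0.088 ]
size [np.float64(0.17836213281565008), np.float64(0.12047239903969555), np.float64(0.17955705267642602), np.float64(0.11969808677397642)]
strip [0.5077 0.0935 0.09  ] [0.4489 0.0946 0.09  ]
knife tip [0.4796 0.0084 0.0115] blade/handle [ 0.4626 -0.0573  0.015 ] end [ 0.4416 -0.1629  0.02  ]
collar top L [0.6241 0.2161 0.1   ] [0.6224 0.1617 0.11  ] fin [0.6521 0.1966 0.142 ]
board [array([ 0.6536, -0.2407,  0.008 ]), array([ 0.6466, -0.4212,  0.008 ]), array([ 0.4259, -0.4078,  0.008 ]), array([ 0.4354, -0.2286,  0.008 ])]
brush [ 0.5702 -0.0161  0.017 ] [ 0.5996 -0.1726  0.02  ]
270 217 [0.4793 0.0064 0.015 ]
300 223 [ 0.4578 -0.0823  0.022 ]
320 227 [ 0.4438 -0.1411  0.0244]
220 215 [0.48   0.1482 0.0849]
205 163 [0.6299 0.188  0.1017]
213 163 [0.6237 0.1621 0.1239]
380 195 [ 0.5382 -0.3303  0.0045]
side knife tip [0.4782 0.0054 0.0115] end [ 0.4387 -0.1632  0.02  ] neck [ 0.4619 -0.0596  0.015 ]
side lidcorners [0.5649 0.0795 0.088 ] [0.3884 0.0886 0.088 ] [0.3931 0.2018 0.088 ]
```

```bash
cat >> h.py <<'E'
from scipy.spatial.transform import Rotation as Rn
def Rt(): 
    q=env.get_state()['orientation']; return Rn.from_quat([q[1],q[2],q[3],q[0]]).as_matrix()
def plan(P,jaw=None):
    """offset(cm, tool axes), yaw(deg) to world TCP P with jaw axis dir at 'jaw' deg (mod 180)"""
    s=env.get_state(); R=Rt(); off=R.T@(np.array(P)-s['tcp_pos'])*100
    y=0.
    cur=np.degrees(np.arctan2(R[1,1],R[0,1]))
    if jaw is not None: y=-((jaw-cur+90)%180-90)
    print('tcp',s['tcp_pos'].round(4),'clock',round(s['clock'],2),'xaxis',R[:,0].round(3),'jaw',cur.round(1),'F',s['wrist_force'].round(1),'gap',round(s['finger_gap'],4)); print('OFF',off.round(2),'YAW',round(y,2))
E
python3 - <<'E'
from h import *
plan([.4558,-.0948,.13],167)
print(Rt().round(3))
E
```

```text
tcp [ 0.1376 -0.5579  0.2001] clock 0.15 xaxis [-0.     0.001 -1.   ] jaw -76.1 F [ 0.1 -0.5  0.1] gap 0.0855
OFF [  7.07 -37.33 -41.98] YAW -63.15
[[-0.     0.239 -0.971]
 [ 0.001 -0.971 -0.239]
 [-1.    -0.001 -0.   ]]
```

servo_tool(increments=[{"offset":[0.5,-2.3,-2.6],"yaw":-4},{"offset":[1,-5,-5.6],"yaw":-8.5},{"offset":[1.7,-8,-9],"yaw":-15},{"offset":[2.4,-11.3,-12.7],"yaw":-22},{"offset":[3,-14.6,-16.4],"yaw":-29},{"offset":[3.5,-18,-20.2],"yaw":-36},{"offset":[4.2,-21.2,-23.8],"yaw":-42},{"offset":[5,-24.2,-27.2],"yaw":-48}], claw=0.7, force=100)

```text
clock: 0.95
tcp_pos: [0.3446, -0.2562, 0.1507]
orientation: [0.365, 0.606, 0.365, -0.606]
wrist_force: [1.9, 0.9, -0.8]
finger_gap: 0.0598
```

```bash
python3 - <<'E'
from h import *
plan([.4558,-.0948,.13],167)
E
```

```text
tcp [ 0.3446 -0.2562  0.1507] clock 0.95 xaxis [ 0. -0. -1.] jaw -27.9 F [ 1.9  0.9 -0.8] gap 0.0598
OFF [  2.07   2.28 -19.47] YAW -14.9
```

servo_tool(increments=[{"offset":[0.4,0.4,-3.5],"yaw":-3},{"offset":[0.8,0.8,-7.2],"yaw":-6},{"offset":[1.2,1.3,-11],"yaw":-9},{"offset":[1.6,1.8,-14.6],"yaw":-12},{"offset":[1.9,2.1,-17.5],"yaw":-14},{"offset":[2.0,2.3,-19.0],"yaw":-15},{"offset":[2.1,2.3,-19.5],"yaw":-15},{"offset":[2.1,2.3,-19.5],"yaw":-15}])

```text
clock: 1.75
tcp_pos: [0.4559, -0.0967, 0.1294]
orientation: [-0.44, -0.554, -0.44, 0.554]
wrist_force: [0.3, 0.2, 0.2]
finger_gap: 0.0599
```

```bash
python3 - <<'E'
from h import *
snap('wrist','w1'); plan([.4558,-.0948,.004],167)
E
```

```text
tcp [ 0.4557 -0.0972  0.1296] clock 1.8 xaxis [-0.001 -0.    -1.   ] jaw -13.1 F [ 0.2 -0.   0.1] gap 0.0598
OFF [12.56 -0.04 -0.24] YAW -0.15
```

View pics/w1.png

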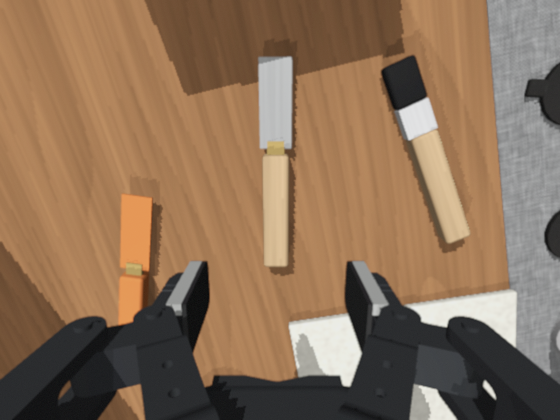

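```bash
python3 - <<'E'
from h import *
m=load('w1')
t=atz(m,276,57.5,.012); e=atz(m,276,266,.02); n=atz(m,276,155.5,.02); 
el,er=atz(m,264.5,200,.02),atz(m,289,200,.02)
print(t,e,n,np.linalg.norm(t[:2]-e[:2]),np.linalg.norm(n-e),np.linalg.norm(el-er))
d=(t-e)[:2];d/=np.linalg.norm(d);print('yaw',np.degrees(np.arctan2(d[1],d[0])));o=t[:2]-.125*d;print('o',o,e[:2]+.05*d)
g=o+.02*d;print(g);plan([*g,.004],np.degrees(np.arctan2(d[1],d[0]))+90)
E
```

```text
[0.48041968 0.00923287 0.012     ] [ 0.44112848 -0.15923965  0.02      ] [ 0.46353699 -0.06320633  0.02      ] 0.17299360551745097 0.0986130742367794 0.02071577827350558
yaw 76.87212499806789
o [ 0.45202904 -0.11250033] [ 0.45248474 -0.11054637]
[ 0.45657154 -0.09302301]
tcp [ 0.4557 -0.0972  0.1296] clock 1.8 xaxis [-0.001 -0.    -1.   ] jaw -13.1 F [ 0.2 -0.   0.1] gap 0.0598
OFF [12.56 -0.   -0.44] YAW -0.02
```

servo_tool(increments=[{"offset":[2,0,-0.3],"yaw":0},{"offset":[5,0,-0.4],"yaw":0},{"offset":[8.5,0,-0.4],"yaw":0},{"offset":[11,0,-0.4],"yaw":0},{"offset":[12,0,-0.4],"yaw":0},{"offset":[12.5,0,-0.4],"yaw":0},{"offset":[12.5,0,-0.4],"yaw":0},{"offset":[12.5,0,-0.4],"yaw":0}])

```text
clock: 2.6
tcp_pos: [0.458, -0.0939, 0.0059]
orientation: [0.44, 0.554, 0.439, -0.554]
wrist_force: [-0.0, 0.1, 0.1]
finger_gap: 0.0599
```

servo_tool(increments=[{"offset":[0,0,0],"yaw":0},{"offset":[0,0,0],"yaw":0},{"offset":[0,0,0],"yaw":0},{"offset":[0,0,0],"yaw":0},{"offset":[0,0,0],"yaw":0},{"offset":[0,0,0],"yaw":0},{"offset":[0,0,0],"yaw":0},{"offset":[0,0,0],"yaw":0}], claw=0, force=100)

```text
clock: 3.4
tcp_pos: [0.457, -0.0932, 0.0047]
orientation: [-0.439, -0.554, -0.439, 0.554]
wrist_force: [-0.7, -0.6, -0.2]
finger_gap: 0.0003
```

```bash
python3 - <<'E'
from h import *
plan([.4558,-.0948,.09],177.7); print(env.get_state()['joint_pos'])
E
```

```text
tcp [ 0.457  -0.0932  0.0047] clock 3.4 xaxis [-0. -0. -1.] jaw -13.1 F [-0.7 -0.6 -0.2] gap 0.0003
OFF [-8.53 -0.08  0.18] YAW -10.85
[-3.73613415e-01  2.66011826e-01 -5.41719260e-01  7.63130853e-01
 -6.81239129e-05  1.42664294e+00]
```

```bash
python3 - <<'E'
from h import *
snap('wrist','w2'); snap('side','s2')
crop('side0',190,120,430,300,1,'x'); crop('s2',190,180,370,315,4,'s2c')
E
```

```text
(no output)
```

View pics/w2.png

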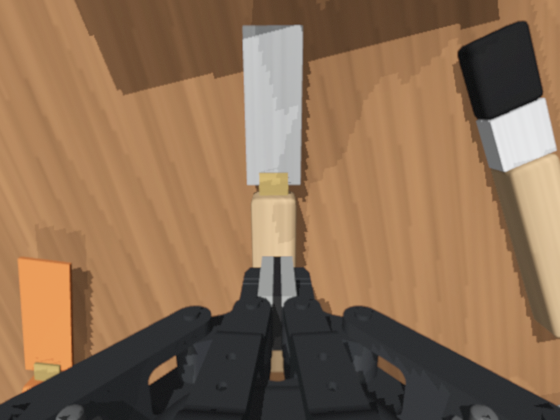

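View pics/s2c.png

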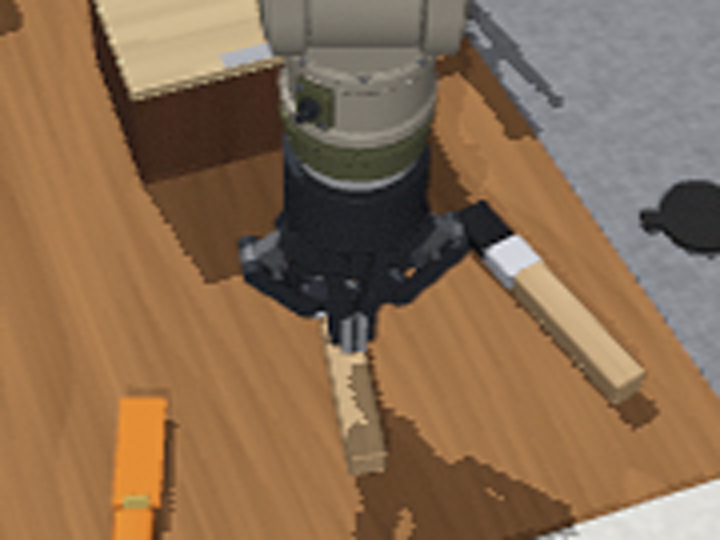

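```bash
python3 - <<'E'
from h import *
m=load('w2');P=cloud(m)
np.set_printoptions(precision=4,suppress=True)
print(m['world_from_camera'])
for p in((272,30),(272,100),(272,160),(272,230),(272,250),(265,260),(270,262),(277,262),(285,270),(275,280),(200,200),(400,250),(278,362)): print(p,P[p[1],p[0]],m['d'][p[1],p[0]])
print(atz(m,273,26,.012),atz(m,273,195,.02))
m=load('s2');P=cloud(m)
for p in((277,268),(279,266),(280,250),(283,285),(284,297),(300,290)): print(p,P[p[1],p[0]])
s=load('side0');P=cloud(s)
print(P[180+100:180+118:4,284])
E
```

```text
[[ 0.9738  0.218   0.065   0.4739]
 [-0.2275  0.9331  0.2784 -0.0232]
 [ 0.     -0.2858  0.9583  0.1786]
 [ 0.      0.      0.      1.    ]]
(272, 30) [0.4792 0.0084 0.0117] 0.1508017
(272, 100) [ 0.4725 -0.0197  0.0117] 0.1590551
(272, 160) [ 0.4661 -0.0464  0.0118] 0.1667516
(272, 230) [ 0.4587 -0.0782  0.0205] 0.16775438
(272, 250) [ 0.4563 -0.0882  0.0208] 0.17040087
(265, 260) [ 0.455  -0.0822  0.0446] 0.1459908
(270, 262) [ 0.4572 -0.0822  0.0475] 0.14312737
(277, 262) [ 0.4599 -0.0834  0.0464] 0.14426237
(285, 270) [ 0.463  -0.0841  0.0539] 0.13712183
(275, 280) [ 0.4591 -0.0836  0.0614] 0.1300347
(200, 200) [ 0.4236 -0.0598  0.0012] 0.1834551
(400, 250) [ 0.5228 -0.1121  0.0016] 0.19111529
(278, 362) [ 0.4442 -0.1533  0.0205] 0.18963654
[0.4799 0.0097 0.012 ] [ 0.4632 -0.0614  0.02  ]
(277, 268) [ 0.4567 -0.0929  0.0193]
(279, 266) [ 0.4563 -0.1045  0.0434]
(280, 250) [ 0.4643 -0.0893  0.0812]
(283, 285) [ 0.4509 -0.1416  0.0211]
(284, 297) [ 0.4453 -0.1615  0.0036]
(300, 290) [ 0.4884 -0.1552 -0.0027]
[[ 0.4641 -0.1183  0.0003]
 [ 0.455  -0.138   0.0175]
 [ 0.4504 -0.1486  0.0193]
 [ 0.4462 -0.1582  0.0195]
 [ 0.445  -0.1618  0.0086]]
```

```bash
python3 - <<'E'
from h import *
np.set_printoptions(precision=4,suppress=True)
m=load('w2');P=cloud(m)
for v in range(248,300,3): print(v,P[v,270],P[v,280])
crop('w2',200,180,350,420,2.5,'w2c')
m=load('s2');P=cloud(m)
for v in range(240,280,2): print(v,P[v,275],P[v,279])
E
```

```text
248 [ 0.4557 -0.0868  0.0213] [ 0.4605 -0.0876  0.022 ]
251 [ 0.4551 -0.0888  0.0201] [ 0.46   -0.0896  0.0208]
254 [ 0.4548 -0.0902  0.0205] [ 0.4597 -0.0909  0.0214]
257 [ 0.457  -0.0828  0.0413] [ 0.4612 -0.0837  0.0415]
260 [ 0.457  -0.0829  0.044 ] [ 0.4612 -0.0835  0.0449]
263 [ 0.4571 -0.0828  0.0472] [ 0.4612 -0.0835  0.0478]
266 [ 0.4572 -0.0827  0.0503] [ 0.4611 -0.084   0.0496]
269 [ 0.4573 -0.0824  0.0536] [ 0.4611 -0.0837  0.0528]
272 [ 0.4574 -0.0824  0.0563] [ 0.4611 -0.0836  0.0556]
275 [ 0.4573 -0.0827  0.0583] [ 0.4611 -0.0835  0.0584]
278 [ 0.4575 -0.0824  0.0613] [ 0.4611 -0.0834  0.0609]
281 [ 0.4573 -0.0831  0.0623] [ 0.4611 -0.0832  0.0637]
284 [ 0.4575 -0.0825  0.0657] [ 0.461  -0.0837  0.065 ]
287 [ 0.4575 -0.0828  0.0674] [ 0.461  -0.0836  0.0675]
290 [ 0.4575 -0.0831  0.069 ] [ 0.4609 -0.0839  0.0689]
293 [ 0.4577 -0.0823  0.0726] [ 0.4609 -0.0836  0.0716]
296 [ 0.4575 -0.0831  0.0731] [ 0.4609 -0.0836  0.0735]
299 [ 0.4572 -0.0844  0.0727] [ 0.4606 -0.0849  0.0733]
240 [ 0.4365 -0.1235  0.1719] [ 0.4431 -0.1286  0.1748]
242 [ 0.4358 -0.1254  0.1679] [ 0.44
[... 327 characters left out ...]
9] [ 0.4581 -0.0982  0.0806]
256 [ 0.4467 -0.1023  0.0843] [ 0.458  -0.0989  0.074 ]
258 [ 0.4464 -0.1033  0.0782] [ 0.4561 -0.1033  0.0731]
260 [ 0.4478 -0.1004  0.066 ] [ 0.4555 -0.105   0.0679]
262 [ 0.4483 -0.0995  0.0569] [ 0.456  -0.1044  0.0591]
264 [ 0.4489 -0.0984  0.0471] [ 0.4555 -0.1057  0.0534]
266 [ 0.4485 -0.0995  0.0408] [ 0.4563 -0.1045  0.0434]
268 [ 0.453  -0.0897  0.0169] [ 0.4605 -0.0958  0.0211]
270 [ 0.451  -0.0944  0.0162] [ 0.4588 -0.0998  0.0192]
272 [ 0.4486 -0.1003  0.0174] [ 0.4567 -0.1049  0.0192]
274 [ 0.4463 -0.1057  0.018 ] [ 0.4551 -0.1088  0.0173]
276 [ 0.4441 -0.1111  0.0185] [ 0.4529 -0.114   0.0176]
278 [ 0.4424 -0.1151  0.0169] [ 0.4515 -0.1173  0.0147]
```

View pics/w2c.png

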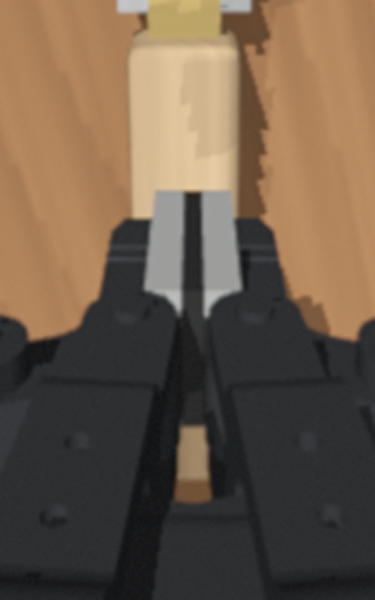

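```bash
python3 - <<'E'
from h import *
np.set_printoptions(precision=4,suppress=True)
for f,z in(('w1',.1296),('wrist0',.2001)):
    m=load(f);P=cloud(m); print(f,m['world_from_camera'][:3,3])
    for v in range(256,300,4): print(v,[ (u,P[v,u,2].round(4)-z) for u in ((188,198,205) if f=='w1' else (150,160,168))])
E
```

```text
w1 [ 0.4728 -0.0267  0.3033]
256 [(188, np.float64(-0.1298)), (198, np.float64(-0.1281)), (205, np.float64(-0.1275))]
260 [(188, np.float64(-0.1284)), (198, np.float64(-0.1283)), (205, np.float64(-0.1284))]
264 [(188, np.float64(0.0431)), (198, np.float64(0.04350000000000001)), (205, np.float64(0.04150000000000001))]
268 [(188, np.float64(0.04720000000000002)), (198, np.float64(0.04680000000000001)), (205, np.float64(0.04239999999999999))]
272 [(188, np.float64(0.05030000000000001)), (198, np.float64(0.05050000000000002)), (205, np.float64(0.04239999999999999))]
276 [(188, np.float64(0.05460000000000001)), (198, np.float64(0.054300000000000015)), (205, np.float64(0.04300000000000001))]
280 [(188, np.float64(0.05840000000000001)), (198, np.float64(0.0547)), (205, np.float64(0.042800000000000005))]
284 [(188, np.float64(0.060200000000000004)), (198, np.float64(0.055300000000000016)), (205, np.float64(0.043399999999999994))]
288 [(188, np.float64(0.06340000000000001)), (198, np.float64(0.055499999999999994)), (205, np.float64(0.043899999999999995))]
292 [(188, np.float64(0.0662000000000
[... 711 characters left out ...]
]
276 [(150, np.float64(0.0539)), (160, np.float64(0.05349999999999999)), (168, np.float64(0.05049999999999999))]
280 [(150, np.float64(0.1738)), (160, np.float64(0.05719999999999997)), (168, np.float64(0.05130000000000001))]
284 [(150, np.float64(0.06040000000000001)), (160, np.float64(0.059599999999999986)), (168, np.float64(0.05080000000000001))]
288 [(150, np.float64(0.06330000000000002)), (160, np.float64(0.06009999999999999)), (168, np.float64(0.05159999999999998))]
292 [(150, np.float64(0.06559999999999999)), (160, np.float64(0.06090000000000001)), (168, np.float64(0.05209999999999998))]
296 [(150, np.float64(0.0686)), (160, np.float64(0.06109999999999999)), (168, np.float64(0.0524))]
```

servo_tool(increments=[{"offset":[0,0,0],"yaw":0},{"offset":[0,0,0],"yaw":0},{"offset":[0,0,0],"yaw":0},{"offset":[0,0,0],"yaw":0},{"offset":[1,0,0],"yaw":0},{"offset":[2,0,0],"yaw":0},{"offset":[2.8,0,0],"yaw":0},{"offset":[3.2,0,0],"yaw":0}], claw=0.6)

```text
clock: 4.3
tcp_pos: [0.456, -0.0929, -0.0287]
orientation: [-0.439, -0.554, -0.44, 0.554]
wrist_force: [-0.7, -0.9, 0.0]
finger_gap: 0.0513
```

servo_tool(increments=[{"offset":[0.3,0,0],"yaw":0},{"offset":[0.5,0,0],"yaw":0},{"offset":[0.5,0,0],"yaw":0},{"offset":[0.5,0,0],"yaw":0},{"offset":[0.5,0,0],"yaw":0},{"offset":[0.5,0,0],"yaw":0},{"offset":[0.5,0,0],"yaw":0},{"offset":[0.5,0,0],"yaw":0}])

```text
clock: 5.1
tcp_pos: [0.4571, -0.0933, -0.0321]
orientation: [0.44, 0.554, 0.439, -0.554]
wrist_force: [-0.3, 0.1, -0.0]
finger_gap: 0.0515
```

```bash
python3 - <<'E'
from h import *
plan([.4566,-.093,-.033],167)
snap('wrist','w3')
E
```

```text
tcp [ 0.4571 -0.0933 -0.0321] clock 5.1 xaxis [ 0. -0. -1.] jaw -13.1 F [-0.3  0.1 -0. ] gap 0.0515
OFF [ 0.09 -0.05 -0.02] YAW -0.15
```

View pics/w3.png

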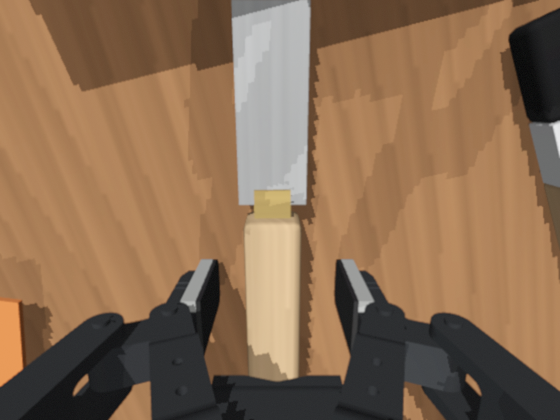

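The handle lies between the open pads (columns 245–300, pads at 215 and 340). Closing.

servo_tool(increments=[{"offset":[0,0,0],"yaw":0},{"offset":[0,0,0],"yaw":0},{"offset":[0,0,0],"yaw":0},{"offset":[0,0,0],"yaw":0},{"offset":[0,0,0],"yaw":0},{"offset":[0,0,0],"yaw":0},{"offset":[0,0,0],"yaw":0},{"offset":[0,0,0],"yaw":0}], claw=0, force=100)

```text
clock: 5.95
tcp_pos: [0.4588, -0.094, -0.0301]
orientation: [0.441, 0.555, 0.438, -0.553]
wrist_force: [-2.6, 0.6, 17.3]
finger_gap: 0.0197
```

```bash
python3 - <<'E'
from h import *
plan([.4566,-.093,.06],177.7)
snap('wrist','w4')
m=load('w4');P=cloud(m)
for v in(40,120,190,230,250): print(P[v,272])
print(env.get_state()['joint_pos'])
E
```

```text
tcp [ 0.4588 -0.094  -0.0301] clock 5.95 xaxis [ 0.003 -0.002 -1.   ] jaw -13.1 F [-2.6  0.6 17.3] gap 0.0197
OFF [-9.01 -0.2  -0.04] YAW -10.85
[ 0.47898047 -0.00199533  0.01210789]
[ 0.47281684 -0.02790263  0.01204565]
[ 0.46681196 -0.05321334  0.01358415]
[ 0.46373273 -0.06646313  0.02119129]
[ 0.46182229 -0.07448625  0.0208628 ]
[-3.73537909e-01  3.14769307e-01 -5.81675725e-01  6.70536535e-01
 -2.11768330e-04  1.42670634e+00]
```

View pics/w4.png

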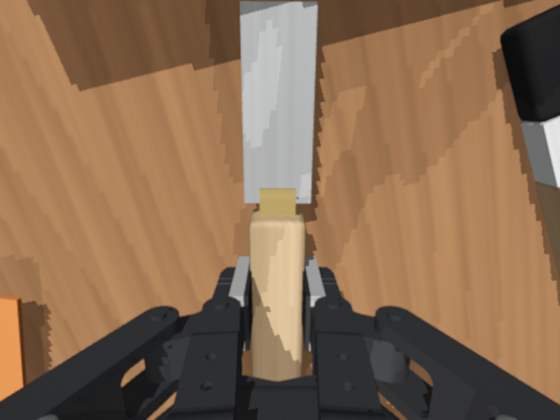

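servo_tool(increments=[{"offset":[-0.5,0,0],"yaw":0},{"offset":[-2,0,0],"yaw":0},{"offset":[-4.5,0.2,0],"yaw":-2},{"offset":[-7,0.6,-0.1],"yaw":-5},{"offset":[-8.6,1.1,-0.2],"yaw":-8},{"offset":[-9.2,1.4,-0.3],"yaw":-10},{"offset":[-9.4,1.5,-0.3],"yaw":-10.8},{"offset":[-9.4,1.5,-0.3],"yaw":-10.8}])

```text
clock: 6.8
tcp_pos: [0.4721, -0.0937, 0.0616]
orientation: [-0.49, -0.51, -0.49, 0.51]
wrist_force: [-0.2, 0.2, -1.0]
finger_gap: 0.0198
```

```bash
python3 - <<'E'
from h import *
plan([.4716,-.093,.06],177.7)
snap('wrist','w5');snap('side','s5');snap('top','t5')
crop('s5',190,120,370,255,4,'s5c')
crop('t5',180,135,340,255,5,'t5c')
print(env.get_state()['joint_pos'])
E
```

```text
tcp [ 0.4721 -0.0937  0.0616] clock 6.8 xaxis [-0. -0. -1.] jaw -2.4 F [-0.2  0.2 -1. ] gap 0.0198
OFF [ 0.16 -0.06 -0.07] YAW -0.06
[-3.62882277e-01  2.26801904e-01 -4.30713534e-01  9.15059625e-01
 -9.04092545e-05  1.24935734e+00]
```

View pics/w5.png

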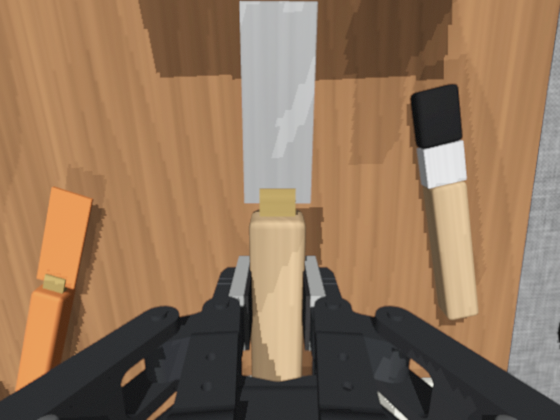

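View pics/s5c.png

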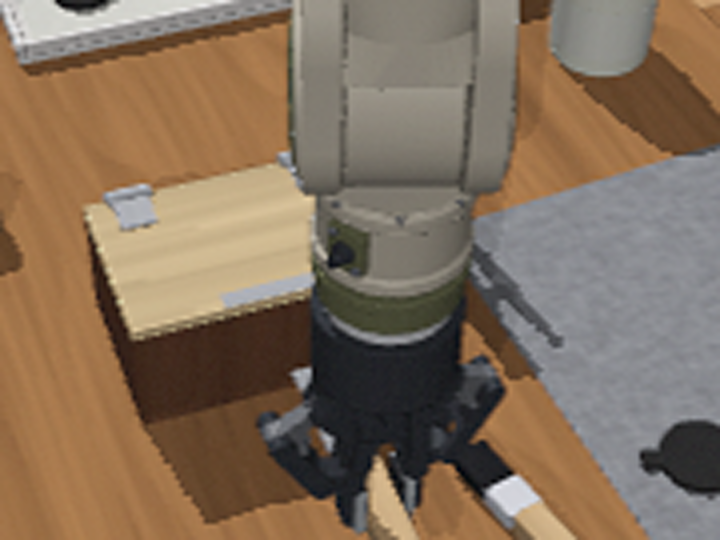

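View pics/t5c.png

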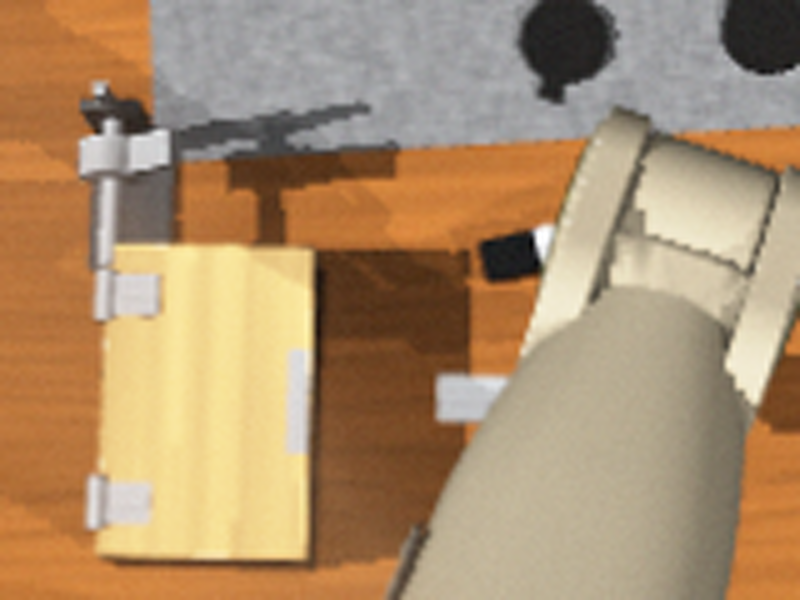

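```bash
python3 - <<'E'
from h import *
np.set_printoptions(precision=4,suppress=True)
m=load('w5');P=cloud(m)
for y0,y1 in((5,15),(50,60),(100,110),(150,160),(185,195)): print('blade',P[y0:y1,255:300].reshape(-1,3).mean(0), 'L/R z',P[y0:y1,255:262,2].mean(),P[y0:y1,295:302,2].mean())
print('handle',P[225:240,265:290].reshape(-1,3).mean(0),P[330:350,270:285].reshape(-1,3).mean(0))
print('table',P[200:220,130:160].reshape(-1,3).mean(0),P[300:320,370:380].reshape(-1,3).mean(0))
z=P[8,278,2]; t=atz(m,278,2,z); n=atz(m,278,203,z); d=(t-n)[:2]; print('tip',t,'neck',n,np.linalg.norm(d),'yaw',np.degrees(np.arctan2(d[1],d[0])))
# tip from top camera
m=load('t5');P=cloud(m)
def c5(x,y,z): return atz(m,(x+.5)/5+180-.5,(y+.5)/5+135-.5,z)
print('top tip',c5(437,396,z), 'depth', [P[v,u] for u,v in((270,214),(273,214),(277,214))])
print('lid depths',P[200:230:10,195:245:12,2])
print('wrist0 lid')
E
```

```text
blade [0.4769 0.0095 0.104 ] L/R z 0.10564025202308326 0.1036302410393038
blade [ 0.4763 -0.0044  0.1044] L/R z 0.1036982391224132 0.1057100532019484
blade [ 0.4756 -0.0209  0.1037] L/R z 0.10379308291768462 0.10366133806153871
blade [ 0.4749 -0.0389  0.1046] L/R z 0.10366520516867346 0.10363568898167917
blade [ 0.4744 -0.0523  0.1046] L/R z 0.10421220407382965 0.10569395752160227
handle [ 0.4738 -0.0669  0.1127] [ 0.4719 -0.1132  0.1141]
table [ 0.3795 -0.0872  0.0007] [ 0.5276 -0.1363  0.0577]
tip [0.4773 0.012  0.1028] neck [ 0.4745 -0.0582  0.1028] 0.07033131886039269 yaw 87.69956392968126
top tip [0.4771 0.0133 0.1028] depth [array([0.4754, 0.0048, 0.1087]), array([ 0.4763, -0.0035,  0.1005]), array([ 0.4754, -0.0148,  0.105 ])]
lid depths [[0.003  0.0891 0.0869 0.0862 0.0368]
 [0.0028 0.0872 0.095  0.0898 0.0238]
 [0.0045 0.0856 0.0843 0.0882 0.0121]]
wrist0 lid
```

servo_tool(increments=[{"offset":[0.8,0,0],"yaw":0},{"offset":[1.8,0,-1],"yaw":0},{"offset":[2.3,0,-2.5],"yaw":0},{"offset":[2.5,0,-4],"yaw":0},{"offset":[2.5,0,-5.3],"yaw":0},{"offset":[2.5,0,-6],"yaw":0},{"offset":[2.5,0,-6.2],"yaw":0},{"offset":[2.5,0,-6.2],"yaw":0}])

```text
clock: 7.75
tcp_pos: [0.475, -0.0316, 0.0368]
orientation: [-0.49, -0.51, -0.49, 0.51]
wrist_force: [0.3, -0.5, -1.5]
finger_gap: 0.0198
```

```bash
python3 - <<'E'
from h import *
np.set_printoptions(precision=4,suppress=True)
plan([.4716,-.093,.06],177.7)
snap('wrist','w6');snap('side','s6')
crop('w6',150,0,410,150,3,'w6c')
crop('s6',230,140,330,215,8,'s6c')
m=load('w6');P=cloud(m)
for y0,y1 in((20,30),(50,60),(100,110),(150,160),(185,195)): print('blade',P[y0:y1,255:300].reshape(-1,3).mean(0))
for v in range(0,16,3): print(v,P[v,180],P[v,278],P[v,360])
E
```

```text
tcp [ 0.475  -0.0316  0.0368] clock 7.75 xaxis [ 0. -0. -1.] jaw -2.3 F [ 0.3 -0.5 -1.5] gap 0.0198
OFF [-2.32 -0.09  6.15] YAW -0.01
blade [0.4795 0.0672 0.0789]
blade [0.4791 0.0578 0.0789]
blade [0.4784 0.0412 0.0798]
blade [0.4777 0.0232 0.0795]
blade [0.4772 0.0099 0.0804]
0 [0.437  0.0876 0.0349] [0.4807 0.0856 0.0363] [0.5164 0.0835 0.0386]
3 [0.436  0.0874 0.0312] [0.48   0.0735 0.0792] [0.5176 0.0835 0.0337]
6 [0.4345 0.0877 0.0255] [0.48   0.0728 0.0788] [0.5191 0.0839 0.0272]
9 [0.4332 0.0876 0.0206] [0.48   0.0718 0.0793] [0.5198 0.0833 0.0241]
12 [0.4319 0.0875 0.0156] [0.4799 0.071  0.0786] [0.5213 0.0835 0.0175]
15 [0.4301 0.0878 0.0087] [0.4799 0.0704 0.0774] [0.5226 0.0834 0.0119]
```

View pics/w6c.png

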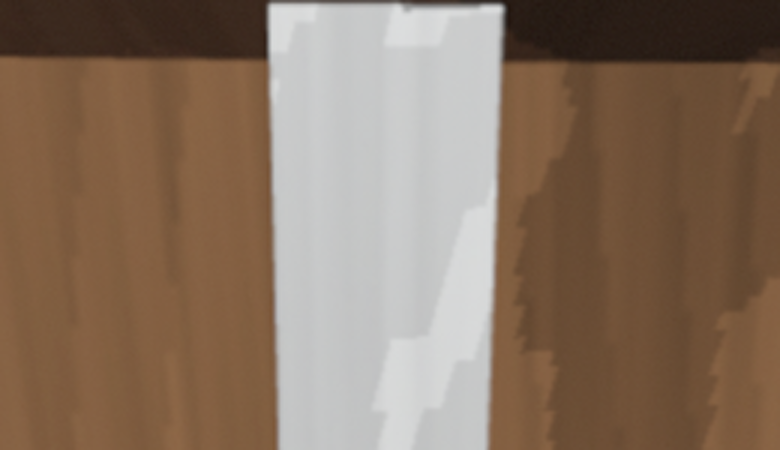

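View pics/s6c.png

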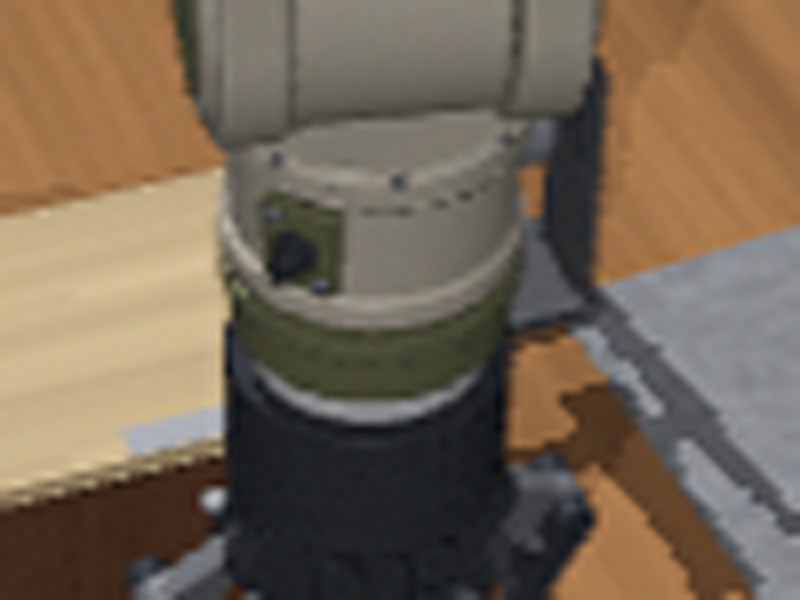

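servo_tool(increments=[{"offset":[0.05,0,0],"yaw":0},{"offset":[0.05,0,-0.3],"yaw":0},{"offset":[0.05,0,-0.7],"yaw":0},{"offset":[0.05,0,-1],"yaw":0},{"offset":[0.05,0,-1.3],"yaw":0},{"offset":[0.05,0,-1.6],"yaw":0},{"offset":[0.05,0,-1.8],"yaw":0},{"offset":[0.05,0,-1.8],"yaw":0}])

```text
clock: 8.65
tcp_pos: [0.4756, -0.0135, 0.0363]
orientation: [-0.49, -0.51, -0.49, 0.51]
wrist_force: [0.4, -0.7, -0.8]
finger_gap: 0.0199
```

```bash
python3 - <<'E'
from h import *
plan([.4716,-.093,.06],177.7)
snap('wrist','w7')
E
```

```text
tcp [ 0.4756 -0.0135  0.0363] clock 8.65 xaxis [ 0. -0. -1.] jaw -2.3 F [ 0.4 -0.7 -0.8] gap 0.0199
OFF [-2.37 -0.07  7.96] YAW -0.02
```

View pics/w7.png

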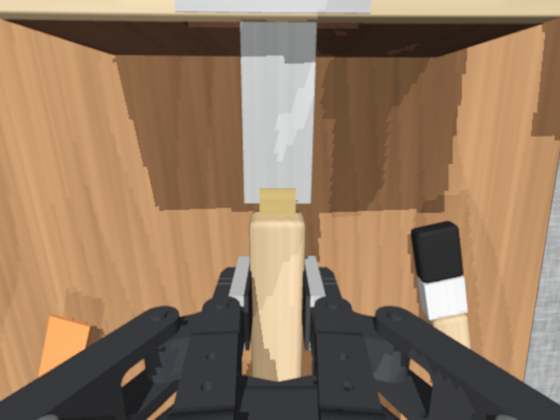

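servo_tool(increments=[{"offset":[0,0,-0.4],"yaw":0},{"offset":[0,0,-0.9],"yaw":0},{"offset":[0,0,-1.4],"yaw":0},{"offset":[0,0,-1.8],"yaw":0},{"offset":[0,0,-2.0],"yaw":0},{"offset":[0,0,-2.0],"yaw":0},{"offset":[0,0,-2.0],"yaw":0},{"offset":[-0.2,0,-2.0],"yaw":0}])

```text
clock: 9.5
tcp_pos: [0.4762, 0.0061, 0.0381]
orientation: [-0.49, -0.51, -0.49, 0.51]
wrist_force: [-0.0, -0.7, -1.1]
finger_gap: 0.0199
```

servo_tool(increments=[{"offset":[-0.2,0,0],"yaw":0},{"offset":[-0.5,0,0],"yaw":0},{"offset":[-0.9,0,0],"yaw":0},{"offset":[-1.4,0,0],"yaw":0},{"offset":[-1.9,0,0],"yaw":0},{"offset":[-2.4,0,0],"yaw":0},{"offset":[-2.8,0,0],"yaw":0},{"offset":[-3.0,0,0],"yaw":0}])

```text
clock: 10.3
tcp_pos: [0.4765, 0.0061, 0.0688]
orientation: [0.49, 0.51, 0.49, -0.51]
wrist_force: [0.6, 0.2, -4.3]
finger_gap: 0.0198
```

```bash
python3 - <<'E'
from h import *
np.set_printoptions(precision=4,suppress=True)
plan([.4716,-.093,.06],177.7)
snap('wrist','w8'); snap('top','t8')
m=load('t8');P=cloud(m)
print('lid z',P[195:240:10,198:248:6,2])
E
```

```text
tcp [0.4765 0.0061 0.0688] clock 10.3 xaxis [ 0. -0. -1.] jaw -2.3 F [ 0.6  0.2 -4.3] gap 0.0198
OFF [ 0.88 -0.08  9.92] YAW -0.04
lid z [[ 0.0027  0.1006  0.0984  1.5296  0.1076  0.1135  0.1227  0.6017  0.605 ]
 [ 0.0031  0.091   0.102   0.1049  0.1105  0.1123  0.122   0.6026  0.609 ]
 [-0.0001  0.093   0.1     0.1059  0.1052  0.1153  0.1232  0.6211  0.6298]
 [-0.0063  0.0924  0.0988  0.1059  0.1107  0.1134  0.6292  0.6363  0.6425]
 [ 0.0927  0.0954  0.0992  0.1011  0.1128  0.6339  0.6486  0.6503  0.6534]]
```

View pics/w8.png

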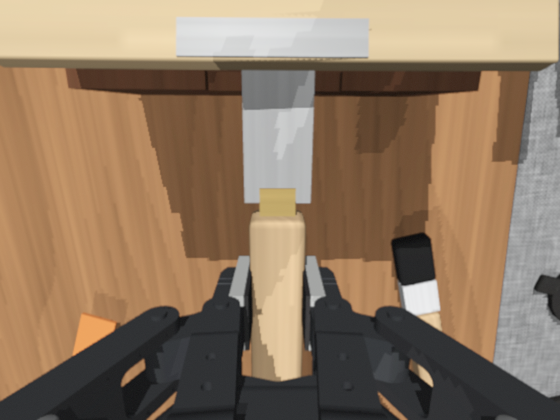

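```bash
python3 - <<'E'
import numpy as np
from scipy.optimize import fsolve
p0=np.array([-.0925,.0263])
f=lambda r,t:np.array([-r*np.cos(t)-.004*np.sin(t), r*np.sin(t)-.004*np.cos(t)])
r,t0=fsolve(lambda q:f(*q)-p0,[.09,.3]);print(r,t0)
for t in np.arange(t0,1.72,.1): 
    q=(f(r,t)-p0)*100; print(round(t,2),'up',q[1].round(2),'fwd',q[0].round(2))
E
```

```text
0.09608298496611042 0.3186207838167655
0.32 up 0.0 fwd 0.0
0.42 up 0.91 fwd 0.31
0.52 up 1.79 fwd 0.71
0.62 up 2.62 fwd 1.19
0.72 up 3.39 fwd 1.75
0.82 up 4.11 fwd 2.39
0.92 up 4.76 fwd 3.1
1.02 up 5.34 fwd 3.87
1.12 up 5.84 fwd 4.69
1.22 up 6.25 fwd 5.56
1.32 up 6.57 fwd 6.47
1.42 up 6.81 fwd 7.4
1.52 up 6.94 fwd 8.35
1.62 up 6.99 fwd 9.31
1.72 up 6.93 fwd 10.27
```

servo_tool(increments=[{"offset":[-0.8,0,-0.3],"yaw":0},{"offset":[-1.8,0,-0.7],"yaw":0},{"offset":[-2.6,0,-1.2],"yaw":0},{"offset":[-3.4,0,-1.75],"yaw":0},{"offset":[-4.1,0,-2.4],"yaw":0},{"offset":[-4.75,0,-3.1],"yaw":0},{"offset":[-5.3,0,-3.85],"yaw":0},{"offset":[-5.8,0,-4.7],"yaw":0}])

```text
clock: 11.2
tcp_pos: [0.4787, 0.0538, 0.127]
orientation: [0.49, 0.51, 0.489, -0.51]
wrist_force: [0.1, -3.5, -0.6]
finger_gap: 0.0195
```

```bash
python3 - <<'E'
from h import *
plan([.4716,-.093,.06],177.7)
snap('wrist','w9'); snap('side','s9')
E
```

```text
tcp [0.4787 0.0538 0.127 ] clock 11.2 xaxis [ 0.001 -0.    -1.   ] jaw -2.4 F [ 0.1 -3.5 -0.6] gap 0.0195
OFF [ 6.7  -0.12 14.7 ] YAW -0.05
```

View pics/w9.png

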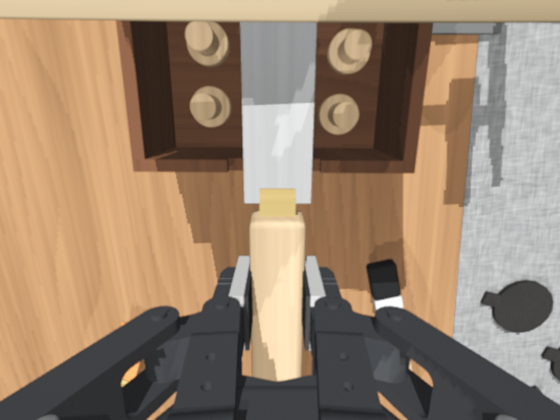

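View pics/s9.png

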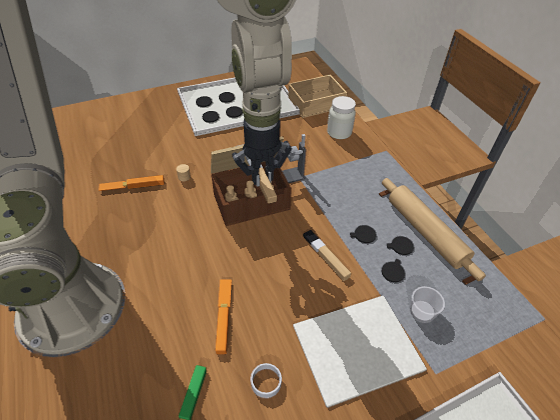

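servo_tool(increments=[{"offset":[-0.4,0,-0.8],"yaw":0},{"offset":[-0.7,0,-1.6],"yaw":0},{"offset":[-0.9,0,-2.4],"yaw":0},{"offset":[-1.1,0,-3.2],"yaw":0},{"offset":[-1.1,0,-4.0],"yaw":0},{"offset":[-1.1,0,-4.7],"yaw":0},{"offset":[-1.1,0,-5.2],"yaw":0},{"offset":[-1.1,0,-5.2],"yaw":0}])

```text
clock: 12.1
tcp_pos: [0.4802, 0.1062, 0.1371]
orientation: [0.49, 0.51, 0.49, -0.51]
wrist_force: [-0.7, -0.1, -2.0]
finger_gap: 0.0199
```

```bash
python3 - <<'E'
from h import *
plan([.4716,-.093,.06],177.7)
snap('wrist','w10'); snap('side','s10')
crop('s10',180,100,340,220,5,'s10c')
E
```

```text
tcp [0.4802 0.1062 0.1371] clock 12.1 xaxis [-0.     0.001 -1.   ] jaw -2.3 F [-0.7 -0.1 -2. ] gap 0.0199
OFF [ 7.69 -0.07 19.94] YAW 0.03
```

View pics/w10.png

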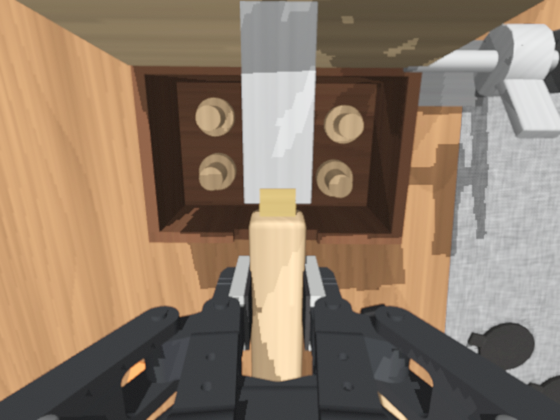

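View pics/s10c.png

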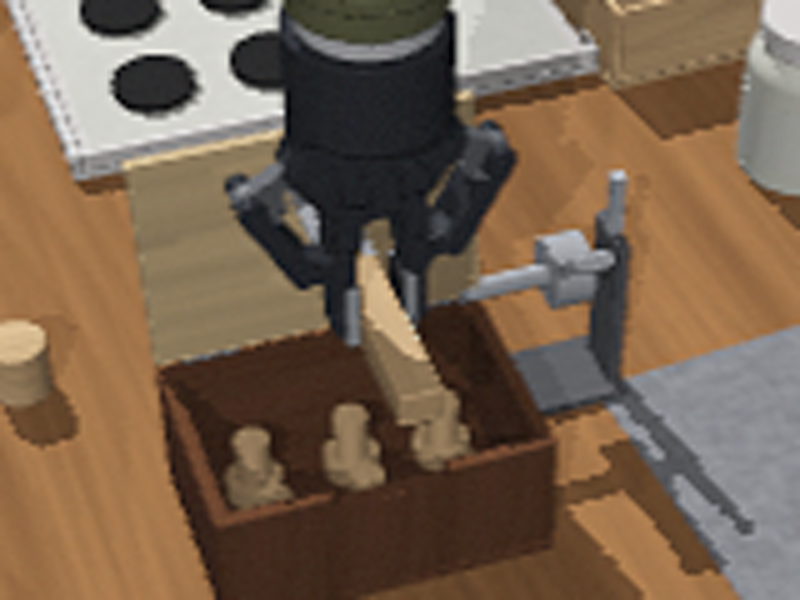

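```bash
python3 - <<'E'
from h import *
np.set_printoptions(precision=4,suppress=True)
m=load('w10');P=cloud(m)
Q=np.r_[P[5:60:4,100:220:6].reshape(-1,3),P[5:60:4,330:400:6].reshape(-1,3)]
Q=Q[(Q[:,2]>.09)&(abs(Q[:,1]-.2)<.05)]
c=Q.mean(0);n=np.linalg.svd(Q-c)[2][2]; n*=-np.sign(n[1]); print(len(Q),c,n,'theta',np.pi/2+np.arcsin(-n[2]) if 0 else np.degrees(np.arctan2(-n[1],-n[2])), )
# inward: underside normal at theta: (-sin,-cos) in (y,z)
print('theta rad',np.arctan2(-n[1],-n[2]))
m=load('s10');P=cloud(m)
for p in((206+5,150),(208,165),(270,150)): print(P[p[1],p[0]])
print(Q[::40])
E
```

```text
443 [0.4667 0.2092 0.1456] [-0.0469 -0.9956  0.0815] theta 94.6778654100319
theta rad 1.6524404801651078
[0.4034 0.2133 0.152 ]
[ 0.4144  0.3292 -0.    ]
[0.5132 0.0922 0.2132]
[[0.4229 0.2146 0.1732]
 [0.419  0.214  0.1653]
 [0.4152 0.2131 0.158 ]
 [0.4106 0.2121 0.1491]
 [0.4055 0.2111 0.1392]
 [0.3987 0.2102 0.1257]
 [0.3977 0.2086 0.1113]
 [0.5137 0.2107 0.1748]
 [0.4835 0.1779 0.311 ]
 [0.51   0.2072 0.1473]
 [0.5242 0.2046 0.1301]
 [0.5416 0.2013 0.1101]]
```

servo_tool(increments=[{"offset":[0,0,1.5],"yaw":0},{"offset":[0,0,4.5],"yaw":0},{"offset":[0,0,8.5],"yaw":0},{"offset":[0,0.8,13],"yaw":0},{"offset":[0,2,17.5],"yaw":0},{"offset":[1,3.5,22],"yaw":0},{"offset":[2,5,26.5],"yaw":0},{"offset":[3,6.2,31],"yaw":0}])

```text
clock: 13.0
tcp_pos: [0.53, -0.2091, 0.1069]
orientation: [0.49, 0.51, 0.49, -0.51]
wrist_force: [0.7, 0.0, -0.8]
finger_gap: 0.0201
```

servo_tool(increments=[{"offset":[1,0.5,4],"yaw":0},{"offset":[2.5,1,7.5],"yaw":0},{"offset":[4,1.5,10.5],"yaw":0},{"offset":[5,1.7,12.5],"yaw":0},{"offset":[5.5,1.7,12.9],"yaw":0},{"offset":[5.5,1.7,12.9],"yaw":0},{"offset":[5.5,1.7,12.9],"yaw":0},{"offset":[5.5,1.7,12.9],"yaw":0}])

```text
clock: 13.8
tcp_pos: [0.5418, -0.3356, 0.0532]
orientation: [0.49, 0.51, 0.49, -0.51]
wrist_force: [-0.2, 0.0, -0.6]
finger_gap: 0.0198
```

```bash
python3 - <<'E'
from h import *
np.set_printoptions(precision=4,suppress=True)
plan([.541,-.336,-.0215],177.7)
snap('wrist','w11'); snap('side','s11')
m=load('w11');P=cloud(m)
for y0,y1 in((20,30),(100,110),(185,195)): print('blade',P[y0:y1,255:300].reshape(-1,3).mean(0))
print('board z',P[150,200],P[300,400])
E
```

```text
tcp [ 0.5418 -0.3356  0.0532] clock 13.8 xaxis [ 0.001 -0.    -1.   ] jaw -2.3 F [-0.2  0.  -0.6] gap 0.0198
OFF [ 7.47 -0.09  0.04] YAW 0.04
blade [ 0.5462 -0.2368  0.0952]
blade [ 0.5452 -0.2628  0.0956]
blade [ 0.5439 -0.294   0.0968]
board z [ 0.4962 -0.2874  0.0087] [ 0.6278 -0.399   0.008 ]
```

View pics/w11.png

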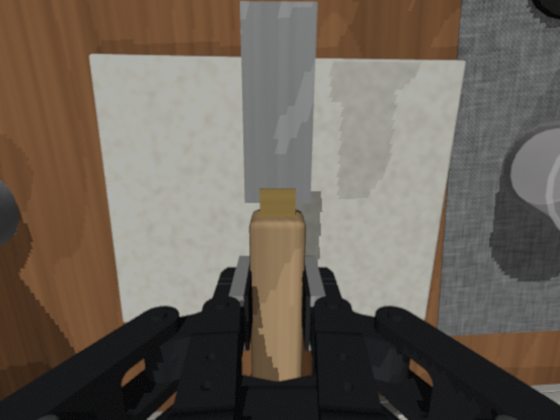

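View pics/s11.png

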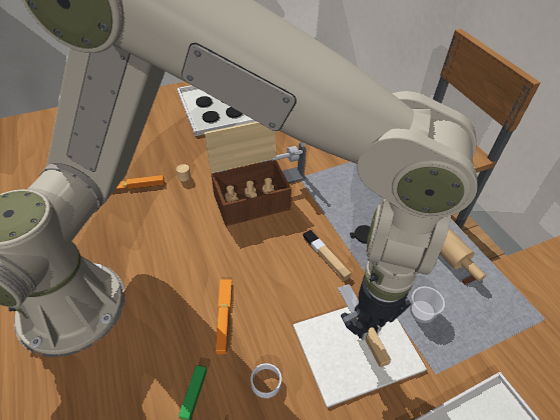

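servo_tool(increments=[{"offset":[2,0,0],"yaw":0},{"offset":[4.5,0,0],"yaw":0},{"offset":[6.3,0,0],"yaw":0},{"offset":[7,0,0],"yaw":0},{"offset":[7.3,0,0],"yaw":0},{"offset":[7.5,0,0],"yaw":0},{"offset":[7.5,0,0],"yaw":0},{"offset":[7.5,0,0],"yaw":0}])

```text
clock: 14.7
tcp_pos: [0.5421, -0.3373, -0.0217]
orientation: [0.49, 0.51, 0.489, -0.51]
wrist_force: [-0.3, 0.2, -1.7]
finger_gap: 0.0204
```

```bash
python3 - <<'E'
from h import *
plan([.541,-.336,-.0215],177.7)
E
```

```text
tcp [ 0.5421 -0.3373 -0.0217] clock 14.7 xaxis [ 0.001 -0.001 -1.   ] jaw -2.3 F [-0.3  0.2 -1.7] gap 0.0204
OFF [-0.02 -0.11 -0.13] YAW -0.05
```

Not yet touching; 1 mm lower, then release.

servo_tool(increments=[{"offset":[0.05,0,0],"yaw":0},{"offset":[0.1,0,0],"yaw":0},{"offset":[0.1,0,0],"yaw":0},{"offset":[0.1,0,0],"yaw":0},{"offset":[0.1,0,0],"yaw":0},{"offset":[0.1,0,0],"yaw":0},{"offset":[0.1,0,0],"yaw":0},{"offset":[0.1,0,0],"yaw":0}])

```text
clock: 15.5
tcp_pos: [0.542, -0.3373, -0.0221]
orientation: [0.49, 0.51, 0.489, -0.51]
wrist_force: [-1.3, 0.8, 5.7]
finger_gap: 0.0198
```

servo_tool(increments=[{"offset":[0,0,0],"yaw":0},{"offset":[0,0,0],"yaw":0},{"offset":[0,0,0],"yaw":0},{"offset":[0,0,0],"yaw":0},{"offset":[0,0,0],"yaw":0},{"offset":[-1,0,0],"yaw":0},{"offset":[-3,0,0],"yaw":0},{"offset":[-6,0,0],"yaw":0}], claw=0.55)

```text
clock: 16.3
tcp_pos: [0.5402, -0.3358, 0.0357]
orientation: [-0.488, -0.51, -0.491, 0.51]
wrist_force: [0.3, 0.1, -0.2]
finger_gap: 0.0467
```

servo_tool(increments=[{"offset":[-3,0,0],"yaw":0},{"offset":[-7,0,0],"yaw":0},{"offset":[-10,0,0],"yaw":0},{"offset":[-12,0,0],"yaw":0},{"offset":[-13,0,0],"yaw":0},{"offset":[-13,0,0],"yaw":0},{"offset":[-13,0,0],"yaw":0},{"offset":[-13,0,0],"yaw":0}])

```text
clock: 17.1
tcp_pos: [0.5406, -0.3362, 0.1645]
orientation: [-0.489, -0.51, -0.491, 0.51]
wrist_force: [1.0, -0.5, 0.2]
finger_gap: 0.0472
```

```bash
python3 - <<'E'
from h import *
np.set_printoptions(precision=4,suppress=True)
plan([.541,-.336,-.0215],177.7)
snap('wrist','w12'); snap('side','s12'); snap('top','t12')
crop('s12',260,110,340,170,9,'s12c')
m=load('w12');P=cloud(m)
E
```

```text
tcp [ 0.5406 -0.3362  0.1645] clock 17.1 xaxis [-0.002  0.002 -1.   ] jaw -2.3 F [ 1.  -0.5  0.2] gap 0.0472
OFF [18.6   0.09  0.02] YAW -0.05
```

View pics/w12.png

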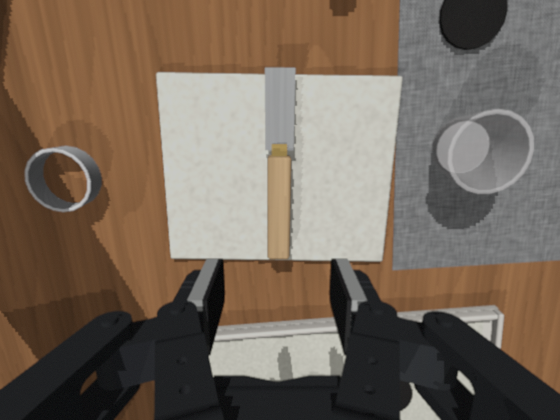

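View pics/s12c.png

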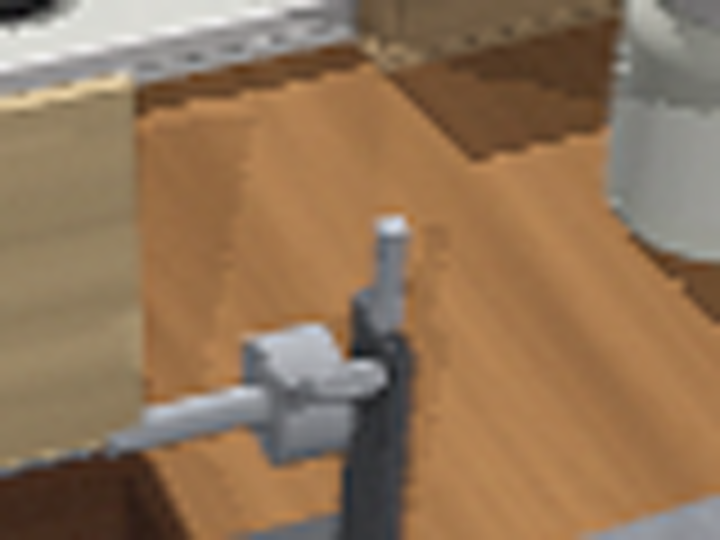

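View pics/t12.png

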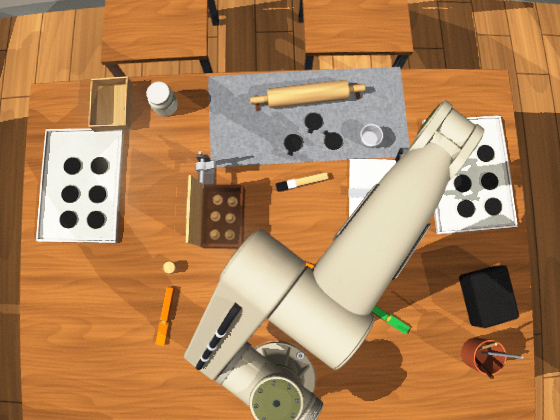

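servo_tool(increments=[{"offset":[0,0.3,-2],"yaw":0},{"offset":[0,1,-6],"yaw":0},{"offset":[0,1.7,-10.5],"yaw":0},{"offset":[0,2.4,-15],"yaw":0},{"offset":[0,3.1,-19.5],"yaw":0},{"offset":[0,3.8,-24],"yaw":0},{"offset":[0,4.5,-28.5],"yaw":0},{"offset":[0,5.2,-33],"yaw":0}], claw=0, force=40)

```text
clock: 18.05
tcp_pos: [0.6064, -0.0063, 0.1661]
orientation: [-0.49, -0.51, -0.49, 0.51]
wrist_force: [-0.0, 0.5, -0.5]
finger_gap: -0.0001
```

servo_tool(increments=[{"offset":[0,0.6,-4],"yaw":0},{"offset":[1,1.2,-7],"yaw":0},{"offset":[3,1.5,-9],"yaw":0},{"offset":[5,1.5,-9.7],"yaw":0},{"offset":[5,1.5,-9.7],"yaw":0},{"offset":[5,1.5,-9.7],"yaw":0},{"offset":[5,1.5,-9.7],"yaw":0},{"offset":[5,1.5,-9.7],"yaw":0}])

```text
clock: 18.85
tcp_pos: [0.6266, 0.0865, 0.1177]
orientation: [0.49, 0.511, 0.489, -0.51]
wrist_force: [-0.8, 0.3, 0.2]
finger_gap: -0.0
```

```bash
python3 - <<'E'
from h import *
np.set_printoptions(precision=4,suppress=True)
plan([.627,.12,.074],177.7)
snap('wrist','w13'); snap('side','s13'); snap('top','t13')
crop('s13',240,90,360,180,6,'s13c')
crop('t13',180,135,300,225,6,'t13c')
E
```

```text
tcp [0.6266 0.0865 0.1177] clock 18.85 xaxis [ 0.002 -0.    -1.   ] jaw -2.4 F [-0.8  0.3  0.2] gap -0.0
OFF [ 4.37 -0.11 -3.35] YAW -0.11
```

View pics/w13.png

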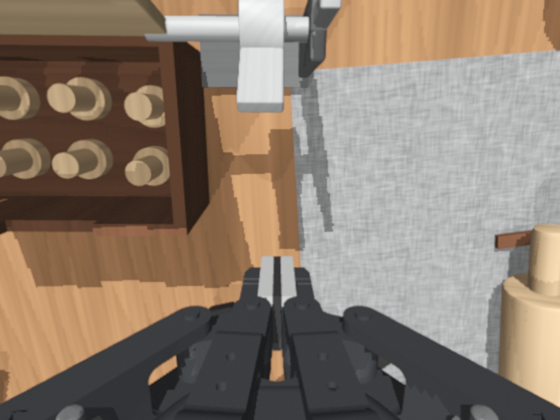

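View pics/s13c.png

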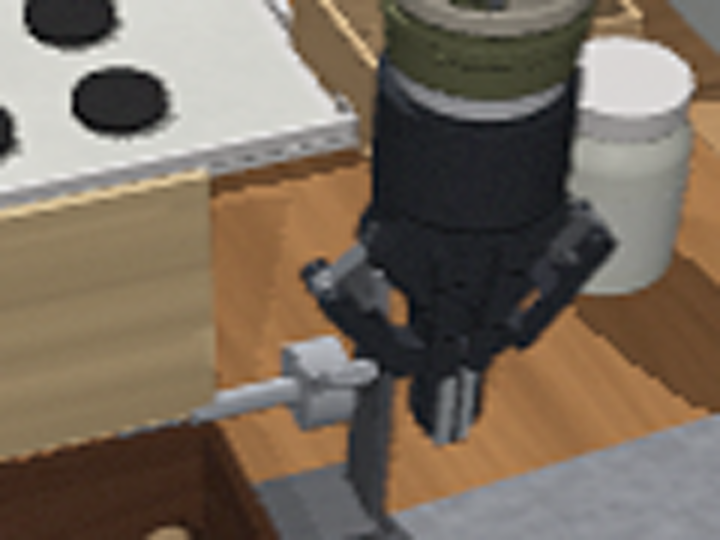

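View pics/t13c.png

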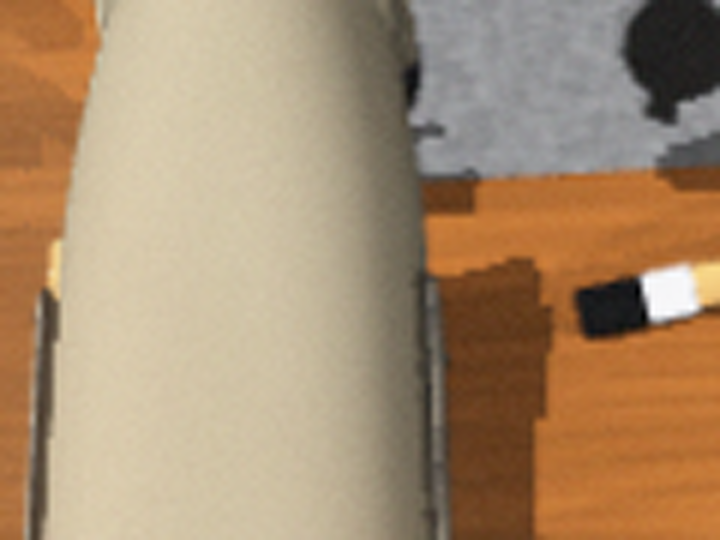

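```bash
python3 - <<'E'
from h import *
np.set_printoptions(precision=4,suppress=True)
m=load('w13');P=cloud(m)
for v in range(2,116,6): print(v,P[v,262],P[v,318])
r=P[100,240:284];print(r[[0,5,-6,-1]])
print('pin',P[28,180],P[28,220],P[28,300]); print('lid',P[10,60],P[20,60],P[5,120])
E
```

```text
2 [0.6251 0.2065 0.1041] [0.6478 0.1969 0.1378]
8 [0.6249 0.2041 0.1033] [0.6478 0.1949 0.1374]
14 [0.6248 0.2013 0.1045] [0.6482 0.1935 0.1343]
20 [0.6246 0.1989 0.1038] [0.6495 0.1937 0.1232]
26 [0.6245 0.1961 0.105 ] [0.6507 0.1934 0.1129]
32 [0.6243 0.194  0.102 ] [0.6515 0.1921 0.1059]
38 [0.6242 0.191  0.1038] [0.6514 0.1895 0.1063]
44 [0.624  0.1886 0.1025] [0.6514 0.1868 0.1062]
50 [0.6239 0.1859 0.1021] [0.6514 0.1842 0.106 ]
56 [0.6238 0.1828 0.1046] [0.6515 0.1816 0.1049]
62 [0.6238 0.1797 0.108 ] [0.6517 0.1791 0.1033]
68 [0.6237 0.1767 0.1105] [0.6636 0.186  0.0013]
74 [0.6236 0.1738 0.1132] [0.6636 0.1817 0.0009]
80 [0.6236 0.1709 0.1158] [0.6636 0.1773 0.0005]
86 [0.6236 0.1681 0.1193] [0.6634 0.1728 0.0021]
92 [0.6235 0.1653 0.1221] [0.6633 0.1683 0.0027]
98 [0.6234 0.1626 0.1242] [0.6633 0.1639 0.0023]
104 [0.6233 0.16   0.1242] [0.6634 0.1593 0.0012]
110 [0.6231 0.1573 0.1222] [0.6635 0.1547 0.0007]
[[0.6134 0.1621 0.1256]
 [0.6156 0.1621 0.1238]
 [0.6307 0.1614 0.1265]
 [0.6331 0.1613 0.1238]]
pin [0.5818 0.1994 0.092 ] [0.6023 0.1988 0.091 ] [0.6439 0.1972 0.0908]
lid [0.5364 0.203  0.1187] [0.529  0.2019 0.1066] [0.5654 0.2023 0.1248]
```

servo_tool(increments=[{"offset":[1,0,0],"yaw":0},{"offset":[2.5,-0.1,-0.5],"yaw":0},{"offset":[3.7,-0.2,-1.5],"yaw":0},{"offset":[4.2,-0.3,-2.7],"yaw":0},{"offset":[4.4,-0.4,-3.8],"yaw":0},{"offset":[4.4,-0.4,-4.7],"yaw":0},{"offset":[4.4,-0.4,-5.3],"yaw":0},{"offset":[4.4,-0.4,-5.3],"yaw":0}])

```text
clock: 19.8
tcp_pos: [0.6245, 0.1415, 0.0729]
orientation: [0.49, 0.51, 0.49, -0.509]
wrist_force: [-0.1, -0.1, -0.6]
finger_gap: 0.0001
```

```bash
python3 - <<'E'
from h import *
np.set_printoptions(precision=4,suppress=True)
plan([.626,.178,.074],177.7)
snap('wrist','w14')
m=load('w14');P=cloud(m)
for v in range(250,300,8): print(v,P[v,270],P[v,283])
E
```

```text
tcp [0.6245 0.1415 0.0729] clock 19.8 xaxis [ 0.001  0.    -1.   ] jaw -2.3 F [-0.1 -0.1 -0.6] gap 0.0001
OFF [-0.11  0.01 -3.65] YAW 0.05
250 [0.623  0.1615 0.1249] [0.628  0.1609 0.1239]
258 [0.6223 0.1516 0.1102] [0.6279 0.1521 0.1118]
266 [0.6225 0.1516 0.1182] [0.6278 0.152  0.1194]
274 [0.6226 0.1517 0.1253] [0.6276 0.152  0.1263]
282 [0.6228 0.1523 0.1329] [0.6275 0.152  0.1327]
290 [0.6228 0.1515 0.1372] [0.6274 0.152  0.1384]
298 [0.6229 0.1512 0.1421] [0.6273 0.151  0.142 ]
```

View pics/w14.png

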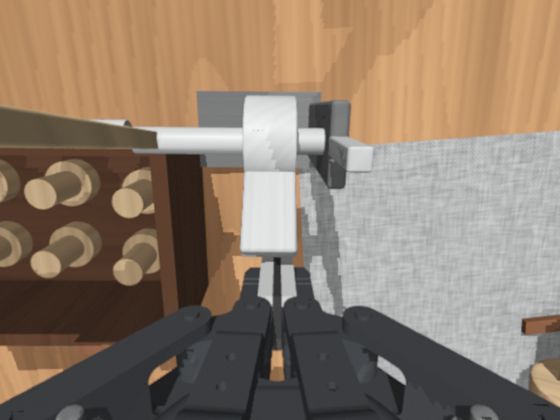

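servo_tool(increments=[{"offset":[0,0,-0.6],"yaw":0},{"offset":[0,0,-1.2],"yaw":0},{"offset":[0,0,-1.8],"yaw":0},{"offset":[0,0,-2.4],"yaw":0},{"offset":[0,0,-3.0],"yaw":0},{"offset":[0,0,-3.5],"yaw":0},{"offset":[0,0,-3.9],"yaw":0},{"offset":[0,0,-3.9],"yaw":0}])

```text
clock: 20.65
tcp_pos: [0.6253, 0.1803, 0.0719]
orientation: [-0.49, -0.51, -0.49, 0.51]
wrist_force: [-0.1, 0.4, -0.9]
finger_gap: 0.0002
```

```bash
python3 - <<'E'
from h import *
np.set_printoptions(precision=4,suppress=True)
plan([.626,.1835,.074],177.7)
snap('wrist','w15')
m=load('w15');P=cloud(m)
for v in range(200,264,4): print(v,P[v,265],P[v,283])
E
```

```text
tcp [0.6253 0.1803 0.0719] clock 20.65 xaxis [-0.001  0.001 -1.   ] jaw -2.3 F [-0.1  0.4 -0.9] gap 0.0002
OFF [-0.21  0.06 -0.33] YAW 0.02
200 [0.6219 0.2134 0.099 ] [0.6298 0.2129 0.0983]
204 [0.6219 0.2119 0.1002] [0.6297 0.2114 0.0995]
208 [0.6218 0.2103 0.1007] [0.6296 0.2097 0.0999]
212 [0.6217 0.2086 0.1014] [0.6296 0.2087 0.1024]
216 [0.6217 0.2072 0.1026] [0.6295 0.2069 0.1025]
220 [0.6217 0.2057 0.1035] [0.6294 0.2053 0.1033]
224 [0.6216 0.204  0.1039] [0.6294 0.2037 0.1038]
228 [0.6215 0.2023 0.1042] [0.6293 0.2021 0.1045]
232 [0.6215 0.2011 0.1061] [0.6292 0.201  0.1065]
236 [0.6217 0.201  0.1106] [0.6291 0.2006 0.1103]
240 [0.6218 0.2006 0.1141] [0.6291 0.2005 0.1146]
244 [0.6218 0.2002 0.1175] [0.629  0.2003 0.1184]
248 [0.6221 0.2008 0.1231] [0.6289 0.1995 0.1205]
252 [0.6221 0.2    0.1249] [0.6289 0.1996 0.1248]
256 [0.6221 0.1994 0.1273] [0.6288 0.1994 0.1278]
260 [0.6223 0.1994 0.1309] [0.6287 0.1994 0.1313]
```

View pics/w15.png

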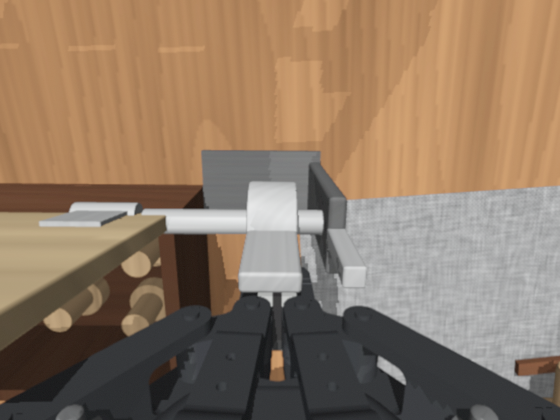

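servo_tool(increments=[{"offset":[0,0,-0.15],"yaw":0},{"offset":[0,0,-0.3],"yaw":0},{"offset":[0,0,-0.35],"yaw":0},{"offset":[0,0,-0.35],"yaw":0},{"offset":[0,0,-0.35],"yaw":0},{"offset":[0,0,-0.35],"yaw":0},{"offset":[0,0,-0.35],"yaw":0},{"offset":[0,0,-0.35],"yaw":0}])

```text
clock: 21.5
tcp_pos: [0.6258, 0.1827, 0.0722]
orientation: [0.49, 0.51, 0.49, -0.51]
wrist_force: [-1.6, -0.9, -0.5]
finger_gap: 0.0002
```

servo_tool(increments=[{"offset":[0,0,1],"yaw":0},{"offset":[0,0,3],"yaw":0},{"offset":[0,0,6],"yaw":0},{"offset":[0,0,9],"yaw":0},{"offset":[-1,0,11],"yaw":0},{"offset":[-3,0,12],"yaw":0},{"offset":[-3,0,12],"yaw":0},{"offset":[-3,0,12],"yaw":0}])

```text
clock: 22.3
tcp_pos: [0.6214, 0.0625, 0.1026]
orientation: [0.49, 0.511, 0.489, -0.51]
wrist_force: [-0.0, -1.2, -0.8]
finger_gap: -0.0001
```

```bash
python3 - <<'E'
from h import *
np.set_printoptions(precision=4,suppress=True)
plan([.626,.1835,.074],177.7)
snap('wrist','w16');snap('side','s16')
crop('s16',180,90,360,225,4.4,'s16c')
E
```

```text
tcp [0.6214 0.0625 0.1026] clock 22.3 xaxis [ 0.002  0.    -1.   ] jaw -2.4 F [-0.  -1.2 -0.8] gap -0.0001
OFF [  2.87  -0.05 -12.11] YAW -0.09
```

View pics/w16.png

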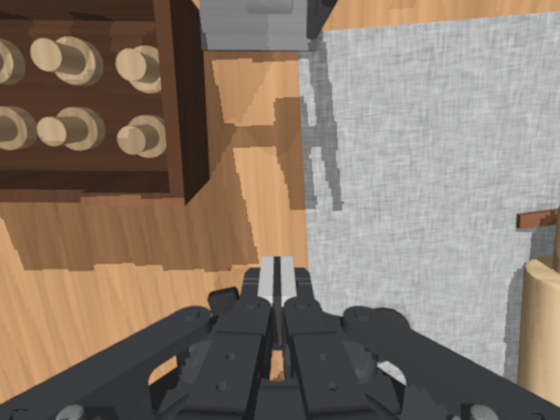

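View pics/s16c.png

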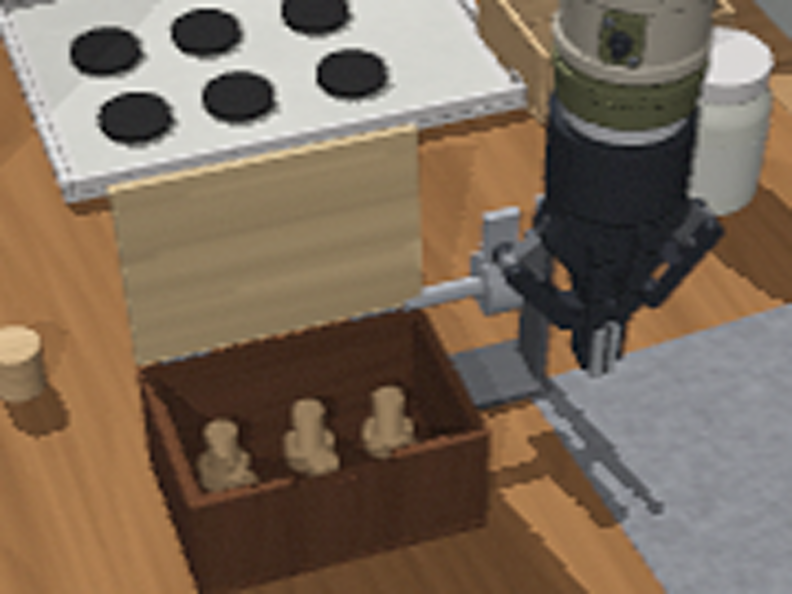

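servo_tool(increments=[{"offset":[-1,0,1],"yaw":0},{"offset":[-4,0,2],"yaw":0},{"offset":[-8,-1,3],"yaw":0},{"offset":[-11,-3,4],"yaw":0},{"offset":[-12,-5,5],"yaw":0},{"offset":[-12,-6,5],"yaw":0},{"offset":[-12,-6,5],"yaw":0},{"offset":[-12,-6,5],"yaw":0}])

```text
clock: 23.2
tcp_pos: [0.5586, 0.0157, 0.2212]
orientation: [-0.489, -0.51, -0.49, 0.51]
wrist_force: [0.9, -0.6, 0.1]
finger_gap: 0.0001
```

```bash
python3 - <<'E'
from h import *
np.set_printoptions(precision=4,suppress=True)
plan([.626,.1835,.074],177.7)
snap('wrist','w17');snap('side','s17');snap('top','t17')
crop('s17',260,100,340,160,9,'s17c')
E
```

```text
tcp [0.5586 0.0157 0.2212] clock 23.2 xaxis [-0.001  0.    -1.   ] jaw -2.3 F [ 0.9 -0.6  0.1] gap 0.0001
OFF [ 14.71   6.07 -17.04] YAW -0.02
```

View pics/w17.png

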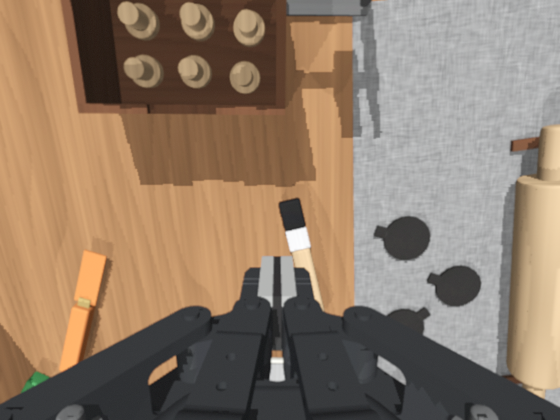

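View pics/s17.png

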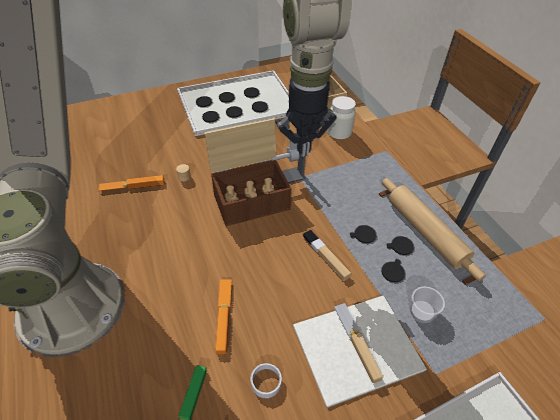

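View pics/s17c.png

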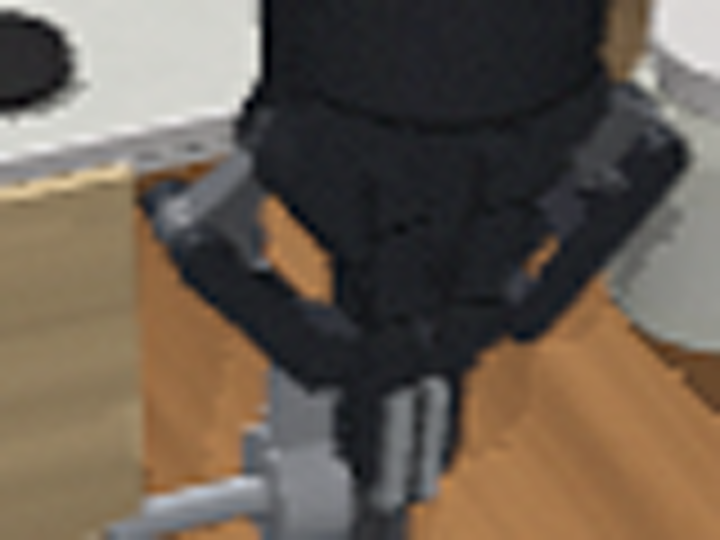

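View pics/t17.png

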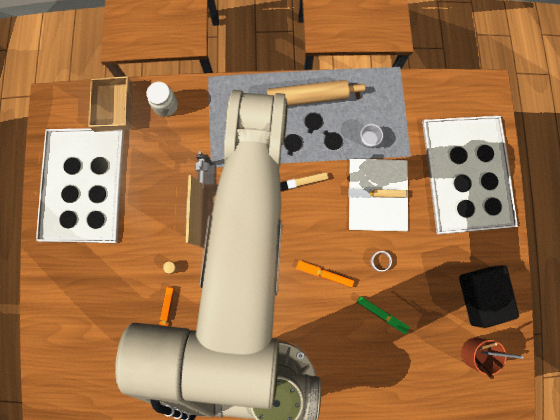

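Move aside to clear the views of the wing for a final check.

servo_tool(increments=[{"offset":[0,0,2],"yaw":0},{"offset":[0,0,6],"yaw":0},{"offset":[0,0,10],"yaw":0},{"offset":[0,-1,14],"yaw":0},{"offset":[0,-2,17],"yaw":0},{"offset":[0,-2,18],"yaw":0},{"offset":[0,-2,18],"yaw":0},{"offset":[0,-2,18],"yaw":0}])

```text
clock: 24.15
tcp_pos: [0.5319, -0.163, 0.2218]
orientation: [0.489, 0.51, 0.49, -0.51]
wrist_force: [-0.1, 0.0, -1.0]
finger_gap: -0.0
```

```bash
python3 - <<'E'
from h import *
np.set_printoptions(precision=4,suppress=True)
plan([.626,.1835,.074],177.7)
snap('side','s18');snap('top','t18')
crop('s18',260,110,340,170,9,'s18c')
crop('t18',180,140,240,185,12,'t18c'); crop('t18',330,145,420,240,6,'t18b')
m=load('t17');P=cloud(m)
def bc(m,u,v,z): return atz(m,u,v,z)
E
```

```text
tcp [ 0.5319 -0.163   0.2218] clock 24.15 xaxis [-0.     0.001 -1.   ] jaw -2.3 F [-0.1  0.  -1. ] gap -0.0
OFF [ 14.81   8.01 -34.99] YAW -0.02
```

View pics/s18c.png

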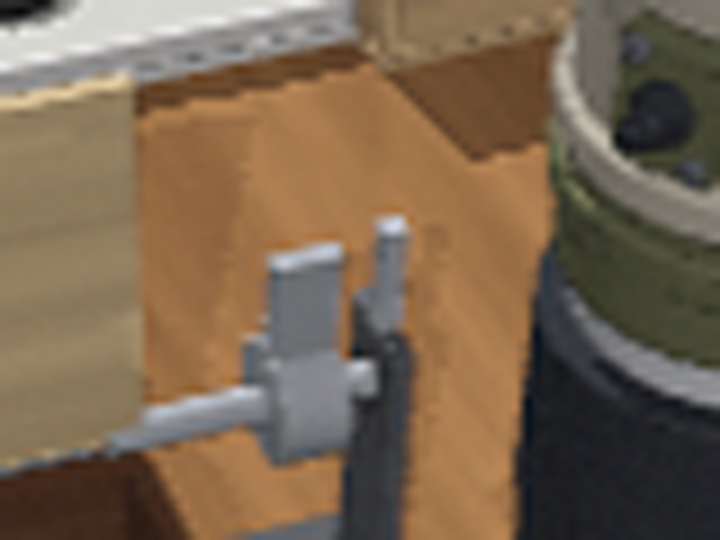

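View pics/t18c.png

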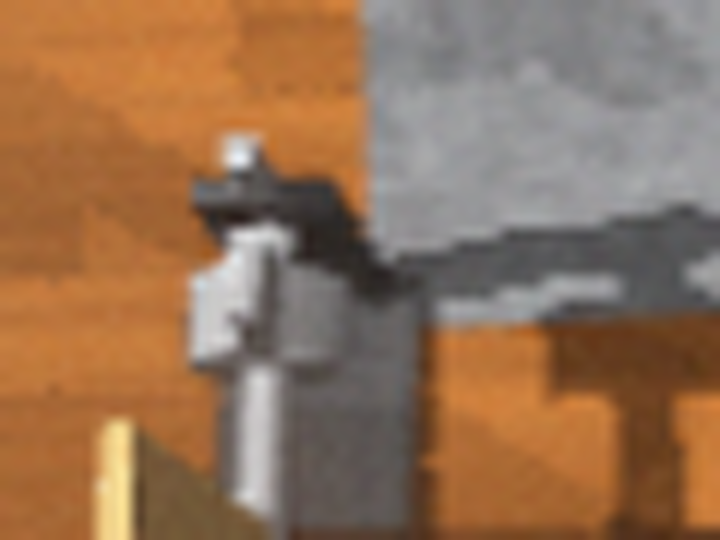

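View pics/t18b.png

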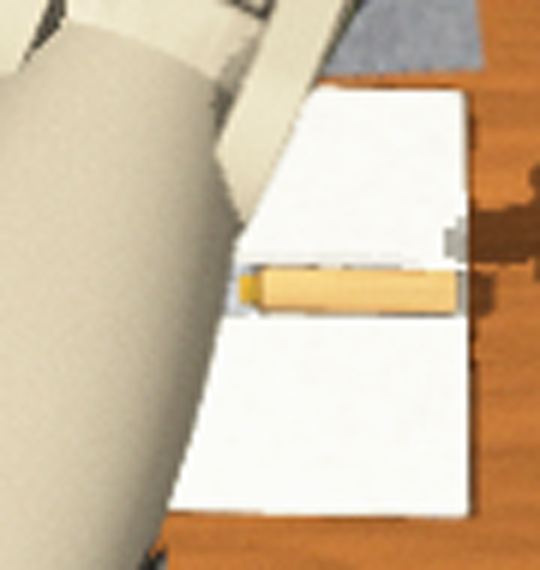

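```bash
python3 - <<'E'
from h import *
np.set_printoptions(precision=4,suppress=True)
m=load('s18');P=cloud(m)
Q=P[141:149,292:297].reshape(-1,3);print('wing face',Q[::6]); 
up=P[140:143,292:297].reshape(-1,3).mean(0);lo=P[146:149,292:297].reshape(-1,3).mean(0);print(up,lo)
m2=load('s18'); a=atz(m,260+ (306)/9.,110+(252)/9.,.139);print('tip@z139',a, 'fin@z142',atz(m,260+392/9,110+222/9,.142))
L=P[125:160:3,215:270:6].reshape(-1,3);L=L[(L[:,2]>.1)&(abs(L[:,1]-.21)<.03)]
c=L.mean(0);n=np.linalg.svd(L-c)[2][2];n*=-np.sign(n[1]);print('lid',len(L),c,np.arctan2(-n[1],-n[2]))
m=load('w12');P=cloud(m)
B=[atz(m,*p,.008) for p in((158,73),(400,76),(383,262),(171,259))];c=np.mean(B,0)
e=atz(m,279,258,.028);f=atz(m,280,157,.028);o=(e+f)/2;print('board',np.array(B),c,'knife origin',o,'rel',o-c)
print('handle z',P[165:250:15,279,2],'blade z',P[75:145:15,280,2])
E
```

```text
wing face [[0.6159 0.1898 0.1349]
 [0.6209 0.1936 0.1271]
 [0.6243 0.1942 0.1222]
 [0.6263 0.1918 0.12  ]
 [0.6306 0.194  0.1136]
 [0.621  0.1982 0.1064]
 [0.6216 0.193  0.1068]]
[0.6235 0.1933 0.1299] [0.6251 0.1942 0.1082]
tip@z139 [0.6236 0.1946 0.139 ] fin@z142 [0.6512 0.1946 0.142 ]
lid 110 [0.486  0.2101 0.1554] 1.6938551932422563
board [[ 0.4394 -0.2308  0.008 ]
 [ 0.6542 -0.2422  0.008 ]
 [ 0.6476 -0.4225  0.008 ]
 [ 0.4279 -0.4103  0.008 ]] [ 0.5423 -0.3265  0.008 ] knife origin [ 0.5425 -0.3557  0.028 ] rel [ 0.0002 -0.0293  0.02  ]
handle z [0.0278 0.0293 0.0294 0.0292 0.0296 0.0297] blade z [0.0183 0.0199 0.0201 0.0195 0.0196]
```

```bash
python3 - <<'E'
from h import *
print(env.hand_in())
E
```

```text
the job is handed in; nothing more can be done
None
```

The job is handed in at about 24 s of the 61 s allowed. The system reported no verdict, so what follows is from my own last camera measurements.

- **What I did:** I levered the lid up with the blade in the slot, keeping the fingers off it, and swung it back with the blade. I then laid the knife on the board and pushed the collar's wing upright with the shut fingers.
- **Lid:** about 1.65 to 1.69 rad open, against the 1.5 needed.
- **Wing:** about 1.53 rad, in line with the fin of the locked mark.
- **Knife:** lying flat on the board, with the middle of its handle about 0 mm (board x) and −29 mm (board y) from the board's centre. The blade's tip overhangs the board's edge slightly.
- **Bystanders:** the brush and the other things looked unmoved. I judged this by eye in the pictures and did not measure it.
- **Robot:** clear of everything at hand-in.

**Disagreements along the way:**
- **TCP height:** the reported TCP lies about 36 mm beyond the real tips of the shut fingers. My first grasp closed on air above the handle. I measured the offset in the wrist depth picture and allowed for it after that.
- **Force on grasping:** when the fingers closed on the knife they pressed on the table with about 17 N, which is below the limit.

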